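Pack the alterations supply case in layers and shut it

TASK

Pack the green supply case for the branch shop: lay every tag pack that is out flat on the bottom of the case, none on top of another, then set the lift-out tray down level on its rests over them, and put every pin tin and tape measure that is out flat on the tray. Then ease the sprung lid all the way down by its pull without letting it slam, and press the catch lever down until it clicks and stays down by itself. Leave the mug, the button jar and the call bell where they are.

Things in the scene. Friction and masses are not known exactly. Their poses are not given: they have to be found in the camera images.
- case: Green steel supply case, fixed to the counter, 120 mm deep (x) x 292 mm long (y) x 66 mm high; origin at the centre of its underside, z up, x to the hinge side (away from the robot), its front at -x. Inside it is 108 x 280 mm; walls and floor are 6 mm thick, so the inner floor is at z = 0.006 and the rim at z = 0.066. In each inner corner a tray rest, 18 mm along x and 14 mm along y, rises to z = 0.034.
- lid (a joint): Lid angle: 0 = shut on the rim, 1.85 = open against its stop. Hinge axis along the case's y at x = +0.062, z = 0.066 (case frame). Over-centre spring: above about 1.5 rad it holds the lid open, below that spring and weight pull it shut (up to 3 N at the pull); let go, it slams, except in the last 4 mm. Open, its edge stands 0.19 m, the catch lever 0.25 m above the counter: mind it.
- lid_pull (a point): Centre of the lid's pull, a black barrel 36 mm long along the case's y and 16 mm thick on a 14 mm wide stem that stands 28 mm out from the lid's front edge. 153 mm from the hinge axis; with the lid shut it is at (-0.091, +0.060, 0.070) in the case frame. Pinched on its two flat ends, it can turn between the pads.
- catch (a joint): Catch lever on the lid's front edge: 0 = up (sprung), grows as its free end is pressed down, stop at 1.02. Pressed to its stop or nearly, a sprung pawl clicks in and holds it there by itself (about 1.0); pressed less, it springs back to 0. It takes about 7 N square to the pad, more nearer the pivot.
- catch_pad (a point): Middle of the upper face of the black rubber pad (16 x 30 mm) near the free end of the catch lever, 47 mm from the lever's pivot. The pivot runs along the case's y; with the lid shut it lies at (-0.076, -0.060, 0.066) in the case frame. With the lever up the pad stands in front of (-x) and a little above the pivot; it swings down towards the case's front wall: pressed to the stop, the pad is 35 mm in front of the pivot and 32 mm below it.
- tray: Lift-out grey tray plate, 101 mm (x) x 273 mm (y) x 4 mm, that goes flat on the four rests in the case (either way round); origin at the centre of its underside, z up. Across its middle runs an upright wooden carrying rib, 70 mm along x, 8 mm thick in y, its top 26 mm above the underside. The plate has 3.5 mm of play on every side in the case.
- tray_rib (a point): Middle of the tray's carrying rib, 16 mm above the tray's underside.
- tag_pack_a: Tied pack of pick-up tags, 49 mm wide (its x) x 93 mm long (its y) x 15 mm thick, lying flat, z up; origin at the centre of its underside. May be absent (None).
- tag_pack_b: Tied pack of pick-up tags, 49 mm wide (its x) x 93 mm long (its y) x 23 mm thick, lying flat, z up; origin at the centre of its underside. May be absent (None).
- tag_pack_c: Tied pack of pick-up tags, 49 mm wide (its x) x 93 mm long (its y) x 15 mm thick, lying flat, z up; origin at the centre of its underside. May be absent (None).
- pin_tin_a: Round flat-lidded red pin tin, 60 mm across, 23 mm high, z up (the red tomato pincushions among the scraps are not pin tins); origin at the centre of its underside. May be absent (None).
- pin_tin_b: Round flat-lidded red pin tin, 60 mm across, 23 mm high, z up (the red tomato pincushions among the scraps are not pin tins); origin at the centre of its underside. May be absent (None).
- tape_measure: Rolled yellow tape measure lying flat, 59 mm across, 16 mm high, z up; origin at its underside, the roll's centre is 2 mm from it along its +y, and a small brass end sticks out 3 mm beyond the roll there. May be absent (None).
- mug: Cream stoneware mug with a handle, 78 mm across, 90 mm high; a bystander, not to be disturbed. Origin at the centre of its underside.
- button_jar: Glass jar of buttons, 62 mm across, 73 mm high; a bystander, not to be disturbed. Origin at the centre of its underside.
- call_bell: Counter call bell, cream dome on a black foot, 72 mm across, 54 mm high; a bystander, not to be disturbed. Origin at the centre of its underside.
Things that resemble listed ones, but are neither listed nor needed, are in the scene too. What is shaped like the tag_pack_a but black or turquoise is not meant.

How it is judged (in metres and radians):
On the way, in this order (a step that is already met when the one before it is completed fails the run):
1. all tag packs that are out lie flat on the floor of the case (x of tag_pack_a in the frame of case between -0.034 and 0.034 m and y of tag_pack_a in the frame of case between -0.12 and 0.12 m and z of tag_pack_a in the frame of case between 0.002 and 0.011 m and angle between each of tag_pack_a, tag_pack_b, tag_pack_c's own z axis and vertical below 0.12 rad and x of tag_pack_b in the frame of case between -0.034 and 0.034 m and y of tag_pack_b in the frame of case between -0.12 and 0.12 m and z of tag_pack_b in the frame of case between 0.002 and 0.011 m and x of tag_pack_c in the frame of case between -0.034 and 0.034 m and y of tag_pack_c in the frame of case between -0.12 and 0.12 m and z of tag_pack_c in the frame of case between 0.002 and 0.011 m), for 0.2 s.
2. the tray lies level on its rests over them (all of step 1 and x of tray in the frame of case between -0.008 and 0.008 m and y of tray in the frame of case between -0.009 and 0.009 m and z of tray in the frame of case between 0.03 and 0.0375 m and angle between tray's own z axis and vertical below 0.03 rad), for 0.2 s.
3. all pin tins and tape measures that are out lie flat on the tray (x of tray in the frame of case between -0.008 and 0.008 m and y of tray in the frame of case between -0.009 and 0.009 m and z of tray in the frame of case between 0.03 and 0.0375 m and angle between tray's own z axis and vertical below 0.03 rad and x of pin_tin_a in the frame of tray between -0.042 and 0.042 m and y of pin_tin_a in the frame of tray between -0.122 and 0.122 m and z of pin_tin_a in the frame of tray between 0.001 and 0.009 m and angle between each of pin_tin_a, pin_tin_b, tape_measure's own z axis and vertical below 0.12 rad and x of pin_tin_b in the frame of tray between -0.042 and 0.042 m and y of pin_tin_b in the frame of tray between -0.122 and 0.122 m and z of pin_tin_b in the frame of tray between 0.001 and 0.009 m and x of tape_measure in the frame of tray between -0.042 and 0.042 m and y of tape_measure in the frame of tray between -0.122 and 0.122 m and z of tape_measure in the frame of tray between 0.001 and 0.009 m), for 0.2 s.
4. the lid is shut (value of joint lid below 0.05 rad), for 0.2 s.
5. the catch lever is down (value of joint lid below 0.05 rad and value of joint catch above 0.85 rad), for 0.2 s.
At the end, for the whole second after the job is handed in: Packs flat on the case floor (within 5 mm, 0.12 rad), tray on its rests (4 mm in height, 0.03 rad, 8 mm of centre), pin tins and tape measures flat on the tray (5 mm, 0.12 rad), lid below 0.05 rad, catch above 0.85 rad, all at rest (all of step 1 and all of step 3 and all of step 5 and linear speed of each of tag_pack_a, tag_pack_b, tag_pack_c, pin_tin_a, pin_tin_b, tape_measure, tray below 0.03 m/s); the robot touches nothing.
It fails at once if the lid slams: it falls faster than 4 rad/s (0.6 m/s at the pull) in the last 0.4 rad (value of joint lid below 0.4 rad and velocity of joint lid below -4 rad/s).
It fails at once if the mug is shifted by more than 30 mm or tipped (distance of mug from where it was at the start of the episode above 0.03 m or angle between mug's own z axis and vertical above 0.4 rad).
It fails at once if the button jar is shifted by more than 30 mm or tipped (distance of button_jar from where it was at the start of the episode above 0.03 m or angle between button_jar's own z axis and vertical above 0.4 rad).
It fails at once if the call bell is shifted by more than 30 mm or tipped (distance of call_bell from where it was at the start of the episode above 0.03 m or angle between call_bell's own z axis and vertical above 0.4 rad).
Of tag_pack_a, tag_pack_b, tag_pack_c only 2 to 3 are there at a start; the rules pass over those that are not, and their reading is None.
Of pin_tin_a, pin_tin_b, tape_measure only 2 to 2 are there at a start; the rules pass over those that are not, and their reading is None.
At some moment in a run one of tag_pack_a, tag_pack_b, tag_pack_c, pin_tin_a, pin_tin_b, tape_measure may be knocked a few centimetres aside while the robot is not near it.
It also fails if it takes over 210 s, if anything falls off the work surface, if the arm or the gripper's body presses on something with over 40 N, if the wrist force passes 120 N, or if a joint passes its speed limit or range.

ROBOT

A 6-joint arm with a two-finger parallel gripper is mounted at the origin on the work surface; the furniture and walls round the work are solid. World frame = base frame: x ahead of the robot, y to its left, z up, the work surface at z = 0. Lengths are in m, angles in degrees, forces in N, time in s.
With the tool pointing down it reaches from about 0.375 to 0.9 m from the base axis. Payload 3.1 kg.
Tool frame: the origin (TCP) lies midway between the tips of the shut fingers; the grasp point (between the pads) lies robot.grip_depth behind it (robot.grip_depth is the distance from the TCP to the grasp point, in m); z points along the fingers, y is the line along which they close (so a half turn about z gives the same grasp; the last joint's range is limited). The gripper opens to 87 mm and grips with 3 to 60 N. Pads are 19 mm wide; open, the fingers measure 117 mm over their backs; the gripper's body (75 mm by 190 mm) begins 51 mm behind the grasp point.
Start: joints at [-85.858, 30.224, 82.088, -0, 67.689, -10.227], TCP at [0.155, -0.605, 0.223] pointing down, gripper open.
Joint ranges: [-176.69, 176.69], [-43.24, 126.21], [12.49, 139.97], [-82, 262], [0, 151.66], [-163.58, 163.58]. Speed limits (degrees/s): [159.86, 159.86, 180, 180, 180, 180].

INTERFACE

Orientations are given as a 3x3 rotation matrix whose columns are the frame's x, y, z axes.
In Python, from plant import readout, grab_frame, get_calibration, robot gives the robot as it stands. The module is installed in compiled form; this text tells all that it offers.
- The arm moves only by the tool step_arm, never from a script. Its argument "rows" is a list of rows, each an object with "delta_pos": the shift along the world's x, y, z in units of 0.8 m (1.0 is 0.8 m), a list of three; "spin": the turn about the world's z in units of 180 degrees (1.0 is 180 degrees). In form: [{"delta_pos": [x, y, z], "spin": spin}, ...]. A call has 1 to 5 rows; each row shifts and turns the commanded pose from where the row before left it; what a row does not reach is not made up. A row lasts 1/10 s, in which the tool goes at most 50 mm and 8.59 degrees, less where a joint would pass 70% of its speed; a pose out of reach is approached as far as the arm can. A call with a number of a shift or a turn outside -1 to 1 is refused whole. A call with a gripper value outside its range is refused whole. "gripper" is the gripper command: -1 is shut, 1 is fully open, values between are in proportion, set as the call begins (left out, the last holds). The fingers move at their own pace and stop on an object; the grip force is fixed at half the most. Time passes only in rows, so rows that do not move let the fingers close. It gives the time, the measured TCP pose, the force, the opening and the grip force at its end, in the units of the state.
- readout.state(): the state, without advancing time (a new reading comes with each control period).
- grab_frame(name): name is "scene" or "top" or "wrist"; returns the picture (384x512x3 uint8, red, green, blue); there is no depth.
- get_calibration(name): a dict with "camera_matrix" (3x3 intrinsics, pixels), "dist" ([k1, k2, p1, p2, k3] as OpenCV has them; the pictures are not rectified), "R" (3x3) and "t" (3): a world point X has camera coordinates R X + t; the wrist camera has in their place "T_tool_cam" (4x4, takes a point from camera to tool coordinates, whose origin is the TCP and whose axes are the flange's). Camera axes: x right, y down, z forward; pixel columns grow to the right and rows downward; lengths in m; the calibration is good to about 2 mm. A picture is of the moment at which its call begins: read the wrist's pose just before it. get_calibration takes no time and is no camera call.
- robot.job_done(): hands the job in; it is judged then, once.
The state is a dict: "time": time; "joint_pos": joint angles; "joint_velocities": joint speeds; "tau": joint torques, N m; "tool_pos": TCP position; "tool_rot": TCP orientation; "wrist_force": force on the tool from outside, world axes, zero at the start; "wrist_torque": the same for the moment, N m; "gripper_width": finger opening in m; "finger_force": force on a finger pad.
Only numpy, scipy, OpenCV 4.12 (cv2) and the standard library are available. Lean on these libraries where they do the work, as an engineer would, in place of code of your own. Each camera call takes 0.05 s, during which the arm holds its last target. There are 200 camera calls.

## Working session

There is one attempt and no reset: what is moved stays moved. The work goes in short steps, Python scripts to look and compute and a tool call to move; the robot and the scene stay as the last step left them, time stands still between calls to the robot, and variables do not carry over. Pictures are saved under pics/ and viewed, at most 14 in all, crops included, and the job is handed in when it is done.

Besides the shell and the picture viewer there is one more tool, called after "Emit:" as name([rows], argument=value, ...), one row to a line, values as JSON. step_arm: Moves the arm, as the interface text tells. Shifts and turns lie within -1 to 1; 1 stands for 0.8 m of shift or 180 degrees of turn. Its arguments: {"type":"object","properties":{"rows":{"type":"array"},"gripper":{"type":"number"}},"required":["rows"]}

```bash
mkdir -p pics; python3 - <<'E'
from plant import readout, grab_frame, get_calibration, robot
import cv2
s=readout.state(); print(s, robot.grip_depth)
for n in ("top","scene","wrist"):
    cv2.imwrite(f"pics/{n}0.png",grab_frame(n)[:,:,::-1]); print(n,get_calibration(n))
E
```

```text
{'time': 0.0, 'joint_pos': array([-8.58571521e+01,  3.02779657e+01,  8.21566601e+01, -1.70548597e-03,
        6.76880759e+01, -1.02281516e+01]), 'joint_velocities': array([-0.09634445, -0.01805543, -0.03865965,  0.0828011 ,  0.08218762,
        0.03739023]), 'tau': array([-1.63658209e-03, -4.40044284e+01, -1.76590115e+01,  6.32185838e-02,
        5.81821008e-02, -1.62730912e-04]), 'tool_pos': array([ 0.15508235, -0.60469975,  0.22158083]), 'tool_rot': array([[ 9.68706133e-01,  2.48210385e-01, -1.82178369e-04],
       [ 2.48210200e-01, -9.68703847e-01,  2.13396236e-03],
       [ 3.53194731e-04, -2.11240095e-03, -9.99997707e-01]]), 'wrist_force': array([-0.19893686,  0.13911124,  0.30668447]), 'wrist_torque': array([-0.04723945,  0.00297167,  0.00369234]), 'finger_force': 0.0, 'gripper_width': 0.08705313359302533} 0.0187
top {'camera_matrix': array([[403.30142629,   0.        , 256.7332894 ],
       [  0.        , 403.30142629, 196.56879892],
       [  0.        ,   0.        ,   1.        ]]), 'dist': array([-0.07660705,  0.        ,  0.        ,  0.        ,  0.        ]), 'R': array
[... 603 characters left out ...]
,  0.42086047, -0.51300084]]), 't': array([-0.22070424,  0.31736538,  1.28539395])}
wrist {'camera_matrix': array([[295.79587494,   0.        , 255.72430007],
       [  0.        , 295.79587494, 188.41638788],
       [  0.        ,   0.        ,   1.        ]]), 'dist': array([-0.05034243,  0.        ,  0.        ,  0.        ,  0.        ]), 'T_tool_cam': array([[ 1.12326733e-04, -9.57353300e-01, -2.88919793e-01,
         7.93027036e-02],
       [ 9.99999928e-01,  2.54326963e-06,  3.80354411e-04,
        -1.65288250e-04],
       [-3.63398750e-04, -2.88919815e-01,  9.57353231e-01,
        -1.61329931e-01],
       [ 0.00000000e+00,  0.00000000e+00,  0.00000000e+00,
         1.00000000e+00]])}
```

View pics/top0.png

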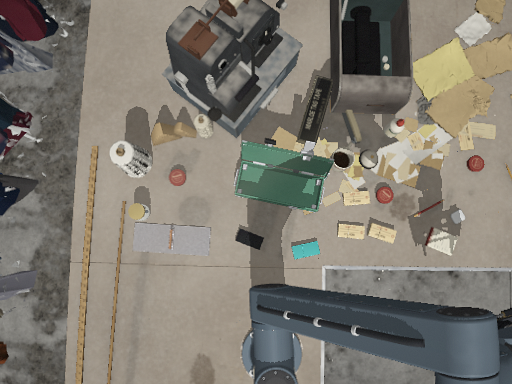

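View pics/scene0.png

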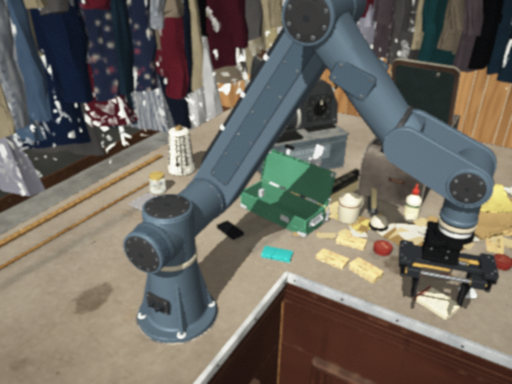

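Top view: case at about (282,182) with its lid open towards +x, tray at (172,238), three cream packs at (355,198), (350,231) and (381,233), and red rounds at (178,176), (384,194) and (476,163). I'll enlarge the key area.

```bash
python3 - <<'E'
import cv2
a=cv2.imread("pics/top0.png")
c=a[110:270,220:500]
cv2.imwrite("pics/c1.png",cv2.resize(c,(784,448),interpolation=cv2.INTER_CUBIC))
c=a[120:270,100:340]
cv2.imwrite("pics/c2.png",cv2.resize(c,(792,495),interpolation=cv2.INTER_CUBIC))
E
```

```text
(no output)
```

View pics/c1.png

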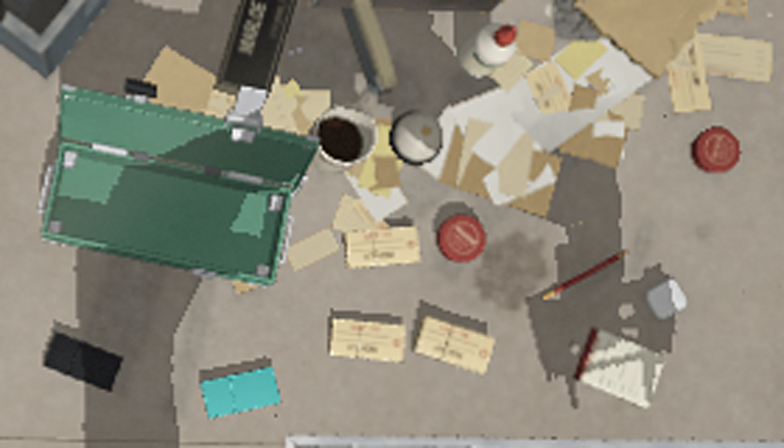

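View pics/c2.png

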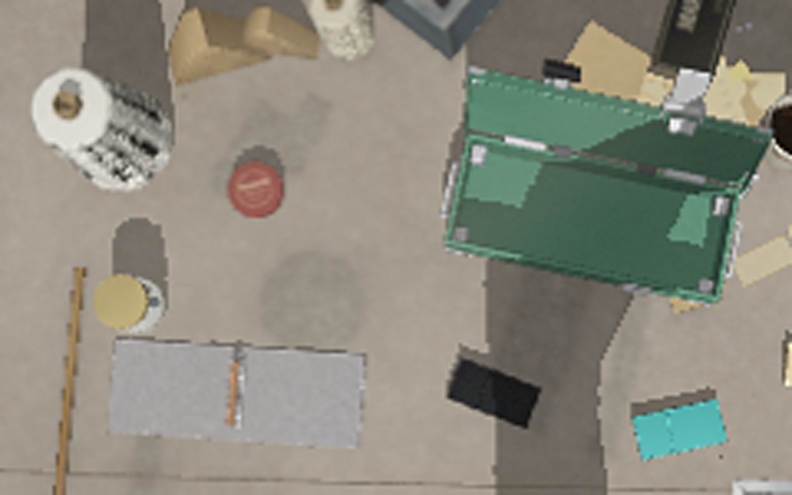

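```bash
cat > h.py <<'E'
import numpy as np, cv2
from plant import readout, grab_frame, get_calibration, robot
def cam(name, s=None):
    c=get_calibration(name); K=c["camera_matrix"]; d=c["dist"]
    if name=="wrist":
        s=s or readout.state(); T=np.eye(4); T[:3,:3]=s["tool_rot"]; T[:3,3]=s["tool_pos"]
        T=T@c["T_tool_cam"]; return K,d,T[:3,:3],T[:3,3]
    return K,d,c["R"].T,-c["R"].T@c["t"]
def ray(C,px,z):
    K,d,R,o=C; px=np.array(px,float).reshape(-1,1,2)
    u=cv2.undistortPoints(px,K,d)[:,0]; v=np.c_[u,np.ones(len(u))]@R.T
    z=np.broadcast_to(z,len(v)); return o+v*((z-o[2])/v[:,2])[:,None]
def proj(C,P):
    K,d,R,o=C; P=np.array(P,float).reshape(-1,3)
    return cv2.projectPoints((P-o)@R,np.zeros(3),np.zeros(3),K,d)[0][:,0]
def shot(name,fn):
    s=readout.state(); C=cam(name,s); im=grab_frame(name)[:,:,::-1].copy(); cv2.imwrite(f"pics/{fn}.png",im); return im,C
def blobs(m,amin=60):
    m=cv2.morphologyEx(m.astype(np.uint8)*255,cv2.MORPH_OPEN,np.ones((3,3)))
    return [c for c in cv2.findContours(m,cv2.RETR_EXTERNAL,cv2.CHAIN_APPROX_NONE)[0] if cv2.contourArea(c)>amin]
def rect(C,c,z):
    "world centre, long side yaw(deg), sizes (mm)"
    P=ray(C,c.reshape(-1,2),z)[:,:2]; (x,y),(w,h),a=cv2.minAreaRect((P*1000).astype(np.float32))
    if w<h: w,h,a=h,w,a+90
    return np.round([x,y,(a+90)%180-90,w,h],1)
def unit(d): return np.round(np.array(d)/0.8,4)
E
python3 - <<'E'
from h import *
im=cv2.imread("pics/top0.png"); C=cam("top")
hsv=cv2.cvtColor(im,cv2.COLOR_BGR2HSV); H,S,V=cv2.split(hsv)
for n,m,z in (("red",((H<6)|(H>172))&(S>110)&(V>70),.023),("cream",(H>12)&(H<28)&(S>60)&(V>170),.019),):
    for c in blobs(m):
        r=rect(C,c,z)
        if 0.05<r[3]/1000<.3: print(n,c.reshape(-1,2).mean(0).round(),r)
f=lambda p,o,s:[(p[0]+.5)/s+o[0]-.5,(p[1]+.5)/s+o[1]-.5]
o2=(100,120);s2=3.3
P=[f(p,o2,s2) for p in [(445,248),(719,300),(740,188),(466,140)]]
print("case rim",ray(C,P,.066).round(4))
P=[f(p,o2,s2) for p in [(108,432),(359,447),(367,352),(116,338)]]
print("tray",ray(C,P,.004).round(4))
P=[f(p,o2,s2) for p in [(238,350),(233,428)]]
print("rib",ray(C,P,.026).round(4))
P=[f(p,(220,110),2.8) for p in [(345,138),(416,137)]]+[f((125,300),o2,s2)]
print("mug bell jar",ray(C,P,[.09,.04,.073]).round(3))
E
```

```text
red [25. 23.] [1195.3  977.2   36.   192.7   79.1]
cream [382. 233.] [ 423.8 -382.2   72.8   92.3   46. ]
cream [350. 231.] [ 429.  -270.3   84.8   89.4   43.9]
cream [136. 211.] [481.5 491.8 -88.6  54.3  49.7]
cream [356. 197.] [ 551.4 -289.7  -85.4   88.2   52.5]
cream [353. 166.] [ 660.5 -281.3  -33.2   84.5   35.5]
cream [286. 140.] [754.3 -35.   79.8  90.7  71.5]
cream [427. 130.] [ 804.6 -553.3  -45.1   60.5   36. ]
cream [411. 124.] [ 821.3 -493.8   -1.7   51.5   44.9]
case rim [[ 0.5422  0.139   0.066 ]
 [ 0.4945 -0.1454  0.066 ]
 [ 0.612  -0.1665  0.066 ]
 [ 0.6561  0.1203  0.066 ]]
tray [[0.3413 0.5007 0.004 ]
 [0.3327 0.2288 0.004 ]
 [0.4343 0.2235 0.004 ]
 [0.4426 0.4968 0.004 ]]
rib [[0.4325 0.3583 0.026 ]
 [0.3501 0.3603 0.026 ]]
mug bell jar [[ 0.671 -0.227  0.09 ]
 [ 0.684 -0.328  0.04 ]
 [ 0.48   0.468  0.073]]
```

Emit:
step_arm([
  {"delta_pos":[0.0356,0.0344,0],"spin":0.039},
  {"delta_pos":[0.0356,0.0344,0],"spin":0.039},
  {"delta_pos":[0.0356,0.0344,0],"spin":0.039},
  {"delta_pos":[0.0356,0.0344,0],"spin":0.039},
  {"delta_pos":[0.0356,0.0344,0],"spin":0.039},
], gripper=1)

```text
time: 0.65
tool_pos: [0.2984, -0.4665, 0.2223]
tool_rot: [[0.646, 0.763, -0.0], [0.763, -0.646, 0.001], [0.0, -0.0, -1.0]]
wrist_force: [0.9, -0.5, 0.5]
gripper_width: 0.0871
finger_force: 0.0
```

Emit:
step_arm([
  {"delta_pos":[0.0356,0.0344,0],"spin":0.039},
  {"delta_pos":[0.0356,0.0344,0],"spin":0.039},
  {"delta_pos":[0.0356,0.0344,0],"spin":0.039},
  {"delta_pos":[0.0356,0.0344,0],"spin":0.039},
  {"delta_pos":[0.0356,0.0344,0],"spin":0.039},
])

```text
time: 1.15
tool_pos: [0.4408, -0.3288, 0.2224]
tool_rot: [[0.09, 0.996, -0.0], [0.996, -0.09, 0.0], [0.0, -0.0, -1.0]]
wrist_force: [-0.2, 0.4, -0.5]
gripper_width: 0.0873
finger_force: 0.0
```

Emit:
step_arm([
  {"delta_pos":[0,0,0],"spin":0},
  {"delta_pos":[0,0,0],"spin":0},
])

```text
time: 1.35
tool_pos: [0.4402, -0.3295, 0.2223]
tool_rot: [[0.093, 0.996, -0.001], [0.996, -0.093, -0.0], [-0.0, -0.001, -1.0]]
wrist_force: [0.1, -0.3, -0.4]
gripper_width: 0.0867
finger_force: 0.0
```

```bash
cat > packs.py <<'E'
from h import *
import sys
im,C=shot("wrist",sys.argv[1]); s=readout.state()
th=np.degrees(np.arctan2(s["tool_rot"][1,0],s["tool_rot"][0,0]))
print("tcp",s["tool_pos"].round(4),"yaw",th.round(2),"w",s["gripper_width"].round(4),"t",round(s["time"],2))
H,S,V=cv2.split(cv2.cvtColor(im,cv2.COLOR_BGR2HSV))
for n,m,z in (("red",((H<8)|(H>172))&(S>110)&(V>60),.023),("cream",(H>12)&(H<28)&(S>50)&(V>150),.017)):
    for c in blobs(m,300):
        r=rect(C,c,z)
        if r[3]>50: print(n,c.reshape(-1,2).mean(0).round(),r)
E
python3 packs.py w1
```

```text
Traceback (most recent call last):
  File "packs.py", line 5, in <module>
    print("tcp",s["tool_pos"].round(4),"yaw",th.round(2),"w",s["gripper_width"].round(4),"t",round(s["time"],2))
                                                             ^^^^^^^^^^^^^^^^^^^^^^^^
AttributeError: 'float' object has no attribute 'round'
```

View pics/w1.png

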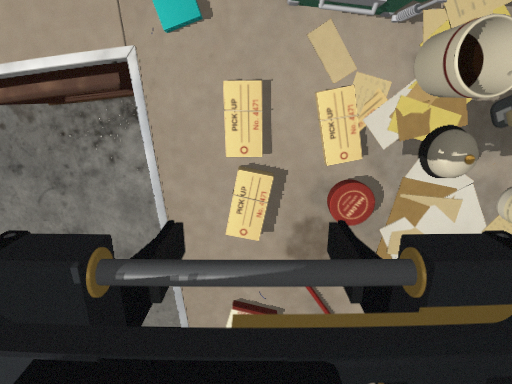

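The wrist view shows three packs at (243,118), (249,203) and (340,125). There is a flat-lidded red tin at (352,201) and the mug and bell at the right.

```bash
sed -i 's/s\["gripper_width"\].round(4)/round(s["gripper_width"],4)/' packs.py; python3 packs.py w2
```

```text
tcp [ 0.4394 -0.3308  0.2224] yaw 84.49 w 0.0873 t 1.45
red [351. 201.] [ 557.5 -389.2  -31.3   64.6   58.5]
cream [503. 218.] [ 767.  -436.1  -80.4   57.6   38.2]
cream [431. 202.] [ 665.6 -404.9  -16.4   89.9   31.6]
cream [428. 107.] [ 657.1 -282.5  -34.4   85.5   42.2]
cream [462.  13.] [ 693.3 -173.2   13.3  107.2   34.2]
cream [250. 109.] [ 443.  -308.8  -10.5  330.6  307.9]
cream [61. 29.] [ 223.8 -142.6   -1.2  156.    66.6]
```

```bash
python3 - <<'E'
from h import *
im=cv2.imread("pics/w2.png");h=cv2.cvtColor(im,cv2.COLOR_BGR2HSV)
for p in [(240,100),(255,190),(330,110),(200,150),(300,150)]: print(h[p[1],p[0]])
C=cam("wrist");H,S,V=cv2.split(h)
for c in blobs((H>14)&(H<30)&(S>75)&(V>170),300):
    r=rect(C,c,.017)
    if r[3]>70: print(c.reshape(-1,2).mean(0).round(),r)
E
sed -i 's/(H>12)&(H<28)&(S>50)&(V>150)/(H>14)\&(H<30)\&(S>75)\&(V>170)/' packs.py
```

```text
[ 20 109 215]
[ 22 103 233]
[ 19 102 132]
[ 17  55 149]
[ 17  52 152]
[433. 201.] [ 665.6 -406.8  -14.8   87.    29.4]
[250. 206.] [ 424.6 -384.5   72.9   92.9   47.2]
[428. 107.] [ 656.1 -283.8  -36.8   83.2   39.4]
[242. 115.] [ 428.4 -272.5   84.8   91.5   45.1]
[349. 115.] [ 566.7 -282.8  -84.5  104.8   90.3]
[461.  13.] [ 694.  -173.2   13.6  105.2   33.3]
```

Emit:
step_arm([
  {"delta_pos":[-0.0026,0.0147,-0.0545],"spin":0},
  {"delta_pos":[-0.0026,0.0147,-0.0545],"spin":0},
  {"delta_pos":[-0.0026,0.0147,-0.0545],"spin":0},
  {"delta_pos":[-0.0026,0.0147,-0.0545],"spin":0},
  {"delta_pos":[-0.0026,0.0147,-0.0545],"spin":0},
])

```text
time: 1.95
tool_pos: [0.4289, -0.2729, 0.0033]
tool_rot: [[0.098, 0.995, 0.001], [0.995, -0.098, -0.001], [-0.001, 0.001, -1.0]]
wrist_force: [-0.0, -0.5, -1.1]
gripper_width: 0.0866
finger_force: 0.0
```

Emit:
step_arm([
  {"delta_pos":[0,0,0],"spin":0},
  {"delta_pos":[0,0,0],"spin":0},
  {"delta_pos":[0,0,0],"spin":0},
  {"delta_pos":[0,0,0],"spin":0},
  {"delta_pos":[0,0,0],"spin":0},
], gripper=-1)

```text
time: 2.45
tool_pos: [0.4294, -0.2719, 0.005]
tool_rot: [[0.095, 0.995, 0.0], [0.995, -0.095, -0.001], [-0.0, 0.001, -1.0]]
wrist_force: [-0.4, 0.5, -0.6]
gripper_width: 0.055
finger_force: 0.0
```

Emit:
step_arm([
  {"delta_pos":[0,0,0],"spin":0},
  {"delta_pos":[0,0,0],"spin":0},
  {"delta_pos":[0,0,0],"spin":0},
  {"delta_pos":[0,0,0.03],"spin":0},
  {"delta_pos":[0,0,0.055],"spin":0},
])

```text
time: 2.95
tool_pos: [0.4279, -0.2698, 0.0709]
tool_rot: [[0.095, 0.995, -0.005], [0.995, -0.095, 0.005], [0.005, -0.006, -1.0]]
wrist_force: [0.4, -0.1, -0.2]
gripper_width: 0.0458
finger_force: 30.0
```

Emit:
step_arm([
  {"delta_pos":[0,0,0.06],"spin":0},
  {"delta_pos":[0,0,0.06],"spin":0},
  {"delta_pos":[0,0,0.06],"spin":0},
  {"delta_pos":[0,0,0.045],"spin":0},
  {"delta_pos":[0.0151,0.0328,0],"spin":0.0477},
])

```text
time: 3.45
tool_pos: [0.4443, -0.2495, 0.2583]
tool_rot: [[-0.056, 0.998, 0.01], [0.998, 0.056, -0.01], [-0.011, 0.009, -1.0]]
wrist_force: [1.8, -1.4, -0.8]
gripper_width: 0.0456
finger_force: 30.0
```

Emit:
step_arm([
  {"delta_pos":[0.0151,0.0328,0],"spin":0.0477},
  {"delta_pos":[0.0151,0.0328,0],"spin":0.0477},
  {"delta_pos":[0.0151,0.0328,0],"spin":0.0477},
  {"delta_pos":[0.0151,0.0328,0],"spin":0.0477},
  {"delta_pos":[0.0151,0.0328,0],"spin":0.0477},
])

```text
time: 3.95
tool_pos: [0.502, -0.1124, 0.2523]
tool_rot: [[-0.725, 0.689, -0.001], [0.689, 0.725, 0.0], [0.001, -0.0, -1.0]]
wrist_force: [-0.2, 0.2, -0.7]
gripper_width: 0.0452
finger_force: 30.0
```

Emit:
step_arm([
  {"delta_pos":[0.0151,0.0328,0],"spin":0.0477},
  {"delta_pos":[0.0151,0.0328,0],"spin":0.0477},
  {"delta_pos":[0.0151,0.0328,0],"spin":0.0477},
  {"delta_pos":[0.0151,0.0328,0],"spin":0.0477},
  {"delta_pos":[0,0,0],"spin":0},
])

```text
time: 4.45
tool_pos: [0.5509, -0.0059, 0.2522]
tool_rot: [[-0.987, 0.161, 0.0], [0.161, 0.987, 0.001], [0.0, 0.001, -1.0]]
wrist_force: [-0.7, -0.1, -1.4]
gripper_width: 0.0452
finger_force: 30.0
```

```bash
python3 packs.py w3 | head -1
```

```text
tcp [ 0.5502 -0.0074  0.2521] yaw 170.56 w 0.0453 t 4.5
```

View pics/w3.png

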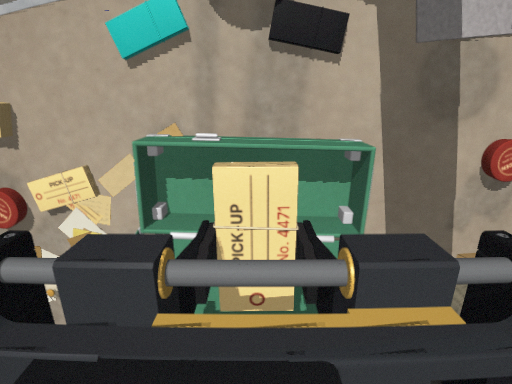

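The carried pack is centred and square. The case is behind it: front rim corners at (134,141) and (376,147), rests at (154,150), (352,155), (160,210) and (346,215). I'll refine the case pose from the rests and rim.

```bash
python3 - <<'E'
from h import *
im=cv2.imread("pics/w3.png"); C=cam("wrist")
H,S,V=cv2.split(cv2.cvtColor(im,cv2.COLOR_BGR2HSV))
roi=np.zeros_like(H,bool); roi[143:225,142:205]=1; roi[143:225,308:368]=1
pts=[]
for c in blobs((S<60)&(V>110)&roi,25):
    q=cv2.minAreaRect(c); p=c.reshape(-1,2).mean(0); print(p.round(1),cv2.contourArea(c),ray(C,p,.034)[0].round(4))
P=ray(C,[(134,141),(376,147)],.066); print(P.round(4), np.degrees(np.arctan2(*(P[0]-P[1])[:2]*[1,-1])), np.linalg.norm(P[0]-P[1]))
# green outer rim
g=(H>60)&(H<95)&(S>60); 
crop=im[125:245,120:390]; cv2.imwrite("pics/c3.png",cv2.resize(crop,None,fx=2.9,fy=2.9,interpolation=cv2.INTER_CUBIC))
E
```

```text
[346.  214.7] 164.5 [0.6422 0.104  0.034 ]
[157.7 212.2] 96.0 [ 0.5959 -0.1524  0.034 ]
[354.9 155.2] 57.5 [0.5609 0.1219 0.034 ]
[151.9 150.6] 55.5 [ 0.5116 -0.1378  0.034 ]
[[ 0.4935 -0.1439  0.066 ]
 [ 0.5475  0.1379  0.066 ]] -10.857997587700448 0.28684124280973927
```

View pics/c3.png

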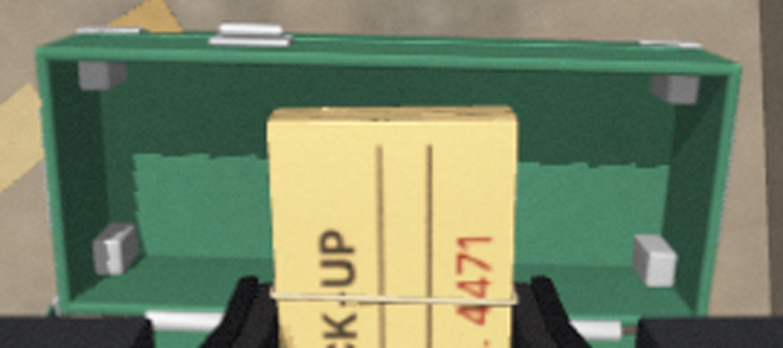

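Emit:
step_arm([
  {"delta_pos":[0.0269,0.0478,0],"spin":-0.005},
  {"delta_pos":[0.0269,0.0478,0],"spin":0},
  {"delta_pos":[0,0,-0.0545],"spin":0},
  {"delta_pos":[0,0,-0.0545],"spin":0},
  {"delta_pos":[0,0,-0.0545],"spin":0},
])

```text
time: 5.0
tool_pos: [0.5931, 0.0669, 0.1206]
tool_rot: [[-0.983, 0.183, 0.001], [0.183, 0.983, -0.001], [-0.001, -0.0, -1.0]]
wrist_force: [-0.0, 0.6, -1.2]
gripper_width: 0.0459
finger_force: 30.0
```

Emit:
step_arm([
  {"delta_pos":[0,0,-0.0545],"spin":0},
  {"delta_pos":[0,0,-0.03],"spin":0},
  {"delta_pos":[0,0,-0.03],"spin":0},
  {"delta_pos":[0,0,-0.022],"spin":0},
  {"delta_pos":[0,0,0],"spin":0},
])

```text
time: 5.5
tool_pos: [0.5921, 0.0663, 0.0106]
tool_rot: [[-0.983, 0.184, -0.004], [0.184, 0.983, -0.0], [0.004, -0.001, -1.0]]
wrist_force: [-0.1, -0.8, -0.3]
gripper_width: 0.0456
finger_force: 30.0
```

Emit:
step_arm([
  {"delta_pos":[0,0,0],"spin":0},
  {"delta_pos":[0,0,0],"spin":0},
  {"delta_pos":[0,0,0],"spin":0},
  {"delta_pos":[0,0,0],"spin":0},
  {"delta_pos":[0,0,0.05],"spin":0},
], gripper=0.5)

```text
time: 6.0
tool_pos: [0.5893, 0.0676, 0.0485]
tool_rot: [[-0.983, 0.182, -0.011], [0.182, 0.983, 0.001], [0.011, -0.001, -1.0]]
wrist_force: [-0.3, -0.1, 0.3]
gripper_width: 0.0647
finger_force: 0.0
```

Emit:
step_arm([
  {"delta_pos":[0,0,0.06],"spin":0},
  {"delta_pos":[0,0,0.06],"spin":0},
  {"delta_pos":[0,0,0.06],"spin":0},
  {"delta_pos":[0,0,0.06],"spin":0},
  {"delta_pos":[-0.0188,-0.0477,-0.0034],"spin":-0.0455},
])

```text
time: 6.5
tool_pos: [0.5847, 0.0316, 0.2506]
tool_rot: [[-0.948, 0.318, 0.02], [0.318, 0.948, -0.001], [-0.019, 0.006, -1.0]]
wrist_force: [-0.0, -0.9, -1.1]
gripper_width: 0.0652
finger_force: 0.0
```

Emit:
step_arm([
  {"delta_pos":[-0.0188,-0.0477,-0.0034],"spin":-0.0455},
  {"delta_pos":[-0.0188,-0.0477,-0.0034],"spin":-0.0455},
  {"delta_pos":[-0.0188,-0.0477,-0.0034],"spin":-0.0455},
  {"delta_pos":[-0.0188,-0.0477,-0.0034],"spin":-0.0455},
  {"delta_pos":[-0.0188,-0.0477,-0.0034],"spin":-0.0455},
], gripper=1)

```text
time: 7.0
tool_pos: [0.5022, -0.1627, 0.2286]
tool_rot: [[-0.501, 0.865, 0.001], [0.865, 0.501, -0.0], [-0.001, 0.0, -1.0]]
wrist_force: [0.7, 0.7, 0.3]
gripper_width: 0.0861
finger_force: 0.0
```

Emit:
step_arm([
  {"delta_pos":[-0.0188,-0.0477,-0.0034],"spin":-0.0455},
  {"delta_pos":[-0.0188,-0.0477,-0.0034],"spin":-0.0455},
  {"delta_pos":[-0.0188,-0.0477,-0.0034],"spin":-0.0455},
  {"delta_pos":[-0.0188,-0.0477,-0.0034],"spin":-0.0455},
  {"delta_pos":[-0.0188,-0.0477,-0.0034],"spin":-0.0455},
])

```text
time: 7.5
tool_pos: [0.427, -0.3536, 0.215]
tool_rot: [[0.189, 0.982, 0.0], [0.982, -0.189, -0.0], [-0.0, 0.001, -1.0]]
wrist_force: [0.6, -0.5, -0.0]
gripper_width: 0.0871
finger_force: 0.0
```

Emit:
step_arm([
  {"delta_pos":[0,0,0],"spin":0},
])

```text
time: 7.6
tool_pos: [0.4265, -0.3574, 0.2148]
tool_rot: [[0.19, 0.982, 0.001], [0.982, -0.19, -0.004], [-0.003, 0.001, -1.0]]
wrist_force: [-0.2, -0.1, 0.3]
gripper_width: 0.087
finger_force: 0.0
```

```bash
python3 packs.py w4
```

```text
tcp [ 0.427  -0.3546  0.2147] yaw 79.23 w 0.087 t 7.65
red [365. 171.] [ 558.  -389.5   -3.5   62.3   60.7]
cream [435. 212.] [ 653.5 -460.8   -9.8   80.5   39.8]
cream [452. 164.] [ 665.  -408.2  -12.8   87.2   30.5]
cream [259. 183.] [ 425.1 -382.5   73.4   93.6   46.9]
cream [437.  65.] [ 655.9 -284.   -36.4   83.9   39.1]
cream [354.  79.] [ 566.2 -282.6  -84.6  103.6   90.3]
cream [330.  18.] [ 539.8 -207.6  -63.3   61.1   31.4]
```

Emit:
step_arm([
  {"delta_pos":[-0.0005,-0.007,-0.0525],"spin":-0.0065},
  {"delta_pos":[-0.0005,-0.007,-0.0525],"spin":-0.0065},
  {"delta_pos":[-0.0005,-0.007,-0.0525],"spin":-0.0065},
  {"delta_pos":[-0.0005,-0.007,-0.0525],"spin":-0.0065},
  {"delta_pos":[-0.0005,-0.007,-0.0525],"spin":-0.0065},
])

```text
time: 8.15
tool_pos: [0.4267, -0.3792, 0.0037]
tool_rot: [[0.281, 0.96, 0.001], [0.96, -0.281, -0.0], [-0.0, 0.001, -1.0]]
wrist_force: [1.1, -1.1, 0.6]
gripper_width: 0.087
finger_force: 0.0
```

Emit:
step_arm([
  {"delta_pos":[0,0,0],"spin":0},
  {"delta_pos":[0,0,0],"spin":0},
  {"delta_pos":[0,0,0],"spin":0},
  {"delta_pos":[0,0,0],"spin":0},
  {"delta_pos":[0,0,0],"spin":0},
], gripper=-1)

```text
time: 8.65
tool_pos: [0.4262, -0.3801, 0.0054]
tool_rot: [[0.282, 0.959, 0.001], [0.959, -0.282, -0.001], [-0.001, 0.001, -1.0]]
wrist_force: [-0.8, -0.3, -0.0]
gripper_width: 0.0553
finger_force: 0.0
```

Emit:
step_arm([
  {"delta_pos":[0,0,0],"spin":0},
  {"delta_pos":[0,0,0],"spin":0},
  {"delta_pos":[0,0,0],"spin":0},
  {"delta_pos":[0,0,0.04],"spin":0},
  {"delta_pos":[0,0,0.06],"spin":0},
])

```text
time: 9.15
tool_pos: [0.4242, -0.3784, 0.0826]
tool_rot: [[0.283, 0.959, -0.005], [0.959, -0.283, 0.006], [0.005, -0.006, -1.0]]
wrist_force: [-0.1, -0.1, -0.2]
gripper_width: 0.0455
finger_force: 30.0
```

Emit:
step_arm([
  {"delta_pos":[0,0,0.06],"spin":0},
  {"delta_pos":[0,0,0.06],"spin":0},
  {"delta_pos":[0,0,0.05],"spin":0},
  {"delta_pos":[0,0,0.04],"spin":0},
  {"delta_pos":[0,0,0],"spin":0},
])

```text
time: 9.65
tool_pos: [0.4277, -0.3827, 0.2578]
tool_rot: [[0.283, 0.959, 0.007], [0.959, -0.282, -0.009], [-0.007, 0.009, -1.0]]
wrist_force: [-0.6, -0.7, -0.6]
gripper_width: 0.0457
finger_force: 30.0
```

Emit:
step_arm([
  {"delta_pos":[0.0142,0.0296,0],"spin":0.0445},
  {"delta_pos":[0.0142,0.0296,0],"spin":0.0445},
  {"delta_pos":[0.0142,0.0296,0],"spin":0.0445},
  {"delta_pos":[0.0142,0.0296,0],"spin":0.0445},
  {"delta_pos":[0.0142,0.0296,0],"spin":0.0445},
])

```text
time: 10.15
tool_pos: [0.4821, -0.2604, 0.2509]
tool_rot: [[-0.406, 0.914, -0.003], [0.914, 0.406, 0.002], [0.003, -0.002, -1.0]]
wrist_force: [0.7, -0.6, -0.2]
gripper_width: 0.0454
finger_force: 30.0
```

Emit:
step_arm([
  {"delta_pos":[0.0142,0.0296,0],"spin":0.0445},
  {"delta_pos":[0.0142,0.0296,0],"spin":0.0445},
  {"delta_pos":[0.0142,0.0296,0],"spin":0.0445},
  {"delta_pos":[0.0142,0.0296,0],"spin":0.0445},
  {"delta_pos":[0.0142,0.0296,0],"spin":0.0445},
])

```text
time: 10.65
tool_pos: [0.5389, -0.1422, 0.2509]
tool_rot: [[-0.899, 0.438, -0.003], [0.438, 0.899, 0.001], [0.003, -0.0, -1.0]]
wrist_force: [0.6, -0.1, -0.8]
gripper_width: 0.0455
finger_force: 30.0
```

Emit:
step_arm([
  {"delta_pos":[0.0142,0.0296,0],"spin":0.0445},
  {"delta_pos":[0.0142,0.0296,0],"spin":0.0445},
  {"delta_pos":[0,0,-0.05],"spin":0},
  {"delta_pos":[0,0,-0.05],"spin":0},
  {"delta_pos":[0,0,0],"spin":0},
])

```text
time: 11.15
tool_pos: [0.557, -0.094, 0.1664]
tool_rot: [[-0.984, 0.178, -0.014], [0.178, 0.984, 0.005], [0.015, 0.003, -1.0]]
wrist_force: [-0.6, 0.9, -1.0]
gripper_width: 0.0456
finger_force: 30.0
```

```bash
python3 - <<'E'
from h import *
im,C=shot("wrist","w5"); s=readout.state(); print(s["tool_pos"].round(4),s["time"])
c=np.array([.578,-.0145]); a=np.radians(-10.3); R=np.array([[np.cos(a),-np.sin(a)],[np.sin(a),np.cos(a)]])
for z,hx,hy in ((.066,.06,.146),(.066,.054,.14)):
    P=[np.r_[c+R@[hx*i,hy*j],z] for i,j in ((-1,-1),(-1,1),(1,1),(1,-1))]
    cv2.polylines(im,[proj(C,P).round().astype(int)],True,(0,0,255) if hx>.055 else (255,0,0),1)
cv2.imwrite("pics/w5o.png",cv2.resize(im,(768,576)))
E
```

```text
[ 0.5593 -0.095   0.1692] 11.2
```

View pics/w5o.png

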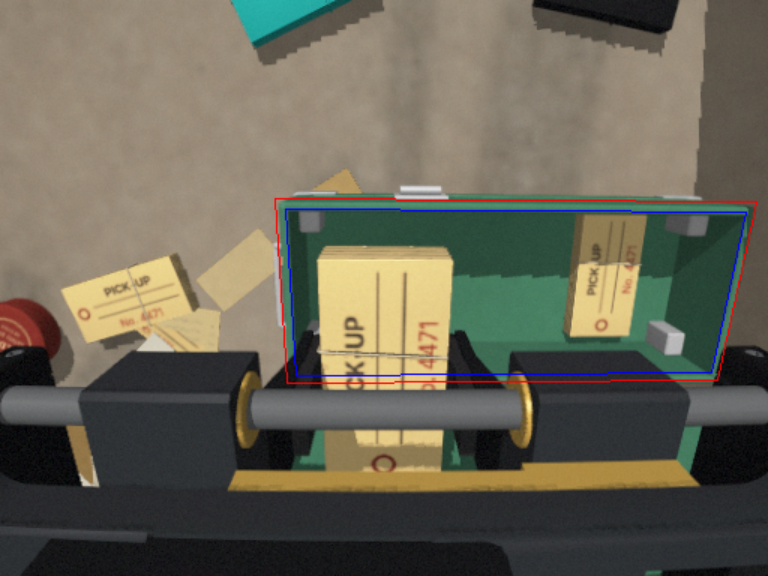

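The overlay of my case estimate matches the rim to 2–3 px, and the first pack lies flat at right (605,275). The second pack is over its slot, so I'm lowering it.

Emit:
step_arm([
  {"delta_pos":[0.003,-0.002,-0.055],"spin":0},
  {"delta_pos":[0,0,-0.055],"spin":0},
  {"delta_pos":[0,0,-0.045],"spin":0},
  {"delta_pos":[0,0,-0.03],"spin":0},
  {"delta_pos":[0,0,-0.01],"spin":0},
])

```text
time: 11.7
tool_pos: [0.5644, -0.0981, 0.0156]
tool_rot: [[-0.984, 0.179, -0.002], [0.179, 0.984, 0.001], [0.002, 0.0, -1.0]]
wrist_force: [0.5, -0.1, -0.7]
gripper_width: 0.0456
finger_force: 30.0
```

Emit:
step_arm([
  {"delta_pos":[0,0,0],"spin":0},
  {"delta_pos":[0,0,0],"spin":0},
])

```text
time: 11.9
tool_pos: [0.5662, -0.0984, 0.0183]
tool_rot: [[-0.984, 0.179, 0.003], [0.179, 0.984, -0.001], [-0.003, -0.001, -1.0]]
wrist_force: [-0.2, 0.1, -0.4]
gripper_width: 0.0459
finger_force: 30.0
```

Emit:
step_arm([
  {"delta_pos":[-0.002,0,-0.007],"spin":0},
  {"delta_pos":[0,0,0],"spin":0},
  {"delta_pos":[0,0,0],"spin":0},
])

```text
time: 12.2
tool_pos: [0.5633, -0.0978, 0.0117]
tool_rot: [[-0.984, 0.179, 0.001], [0.179, 0.984, -0.0], [-0.001, -0.0, -1.0]]
wrist_force: [-1.0, 0.9, -1.5]
gripper_width: 0.0458
finger_force: 30.0
```

Emit:
step_arm([
  {"delta_pos":[0,0,0],"spin":0},
  {"delta_pos":[0,0,0],"spin":0},
  {"delta_pos":[0,0,0],"spin":0},
  {"delta_pos":[0,0,0],"spin":0},
  {"delta_pos":[0,0,0.05],"spin":0},
], gripper=0.5)

```text
time: 12.7
tool_pos: [0.5592, -0.0964, 0.0466]
tool_rot: [[-0.984, 0.179, -0.011], [0.179, 0.984, 0.004], [0.012, 0.002, -1.0]]
wrist_force: [0.0, 0.7, -1.2]
gripper_width: 0.0646
finger_force: 0.0
```

Emit:
step_arm([
  {"delta_pos":[0,0,0.06],"spin":0},
  {"delta_pos":[0,0,0.06],"spin":0},
  {"delta_pos":[0,0,0.06],"spin":0},
  {"delta_pos":[0,0,0.06],"spin":0},
  {"delta_pos":[-0.013,-0.045,0],"spin":-0.0455},
])

```text
time: 13.2
tool_pos: [0.5575, -0.1325, 0.2507]
tool_rot: [[-0.949, 0.315, 0.015], [0.315, 0.949, -0.005], [-0.016, 0.0, -1.0]]
wrist_force: [1.2, -0.9, -0.1]
gripper_width: 0.0655
finger_force: 0.0
```

Emit:
step_arm([
  {"delta_pos":[-0.013,-0.045,0],"spin":-0.0455},
  {"delta_pos":[-0.013,-0.045,0],"spin":-0.0455},
  {"delta_pos":[0,-0.045,0],"spin":-0.0455},
  {"delta_pos":[0,-0.03,0],"spin":-0.0455},
  {"delta_pos":[0,-0.03,0],"spin":-0.0455},
], gripper=1)

```text
time: 13.7
tool_pos: [0.5313, -0.291, 0.2429]
tool_rot: [[-0.503, 0.864, -0.0], [0.864, 0.503, 0.0], [0.0, -0.0, -1.0]]
wrist_force: [-0.2, 0.5, -0.2]
gripper_width: 0.0867
finger_force: 0.0
```

Emit:
step_arm([
  {"delta_pos":[0,-0.02,0],"spin":-0.0455},
  {"delta_pos":[0,0,0],"spin":-0.0455},
  {"delta_pos":[0,0,0],"spin":-0.02},
  {"delta_pos":[0,0,0],"spin":0},
])

```text
time: 14.1
tool_pos: [0.5315, -0.3058, 0.2427]
tool_rot: [[-0.184, 0.983, -0.001], [0.983, 0.184, 0.0], [0.001, -0.0, -1.0]]
wrist_force: [-0.8, -0.1, 0.2]
gripper_width: 0.0871
finger_force: 0.0
```

```bash
sed -i 's/V>170/V>100/' packs.py; python3 packs.py w6
```

```text
tcp [ 0.5316 -0.3056  0.2428] yaw 100.66 w 0.0869 t 14.15
red [265. 223.] [ 559.9 -388.5  -79.4   63.6   59. ]
cream [318. 293.] [ 669.5 -497.2   10.2   57.3   40.7]
cream [417. 268.] [ 803.7 -422.8  -48.5   86.4   23.9]
cream [316. 238.] [ 641.9 -399.9   73.3   65.5   44.4]
cream [465. 183.] [ 825.3 -281.1   18.   132.1   23.7]
cream [351. 164.] [ 661.  -292.7  -25.3   96.5   70. ]
cream [281. 147.] [ 569.7 -281.5  -83.9  104.6   92.1]
cream [408.  83.] [ 702.7 -170.7    6.8  113.9   45.6]
cream [280.  84.] [ 542.4 -203.6  -62.3   63.6   31.9]
cream [323.  10.] [ 574.3 -117.8   11.4   87.2   32.8]
```

View pics/w6.png

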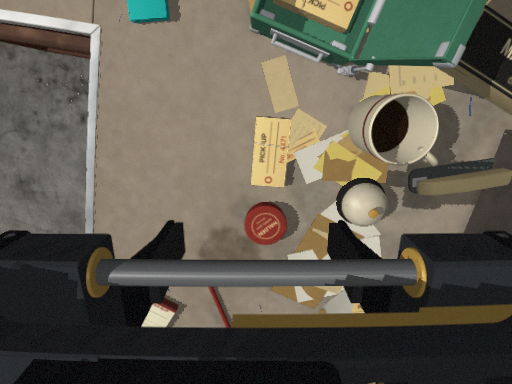

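Pack 3's corners are at (257,117), (291,117), (285,187) and (252,184). A clean tin is at (265,223), the mug at (397,130) and the bell at (362,203).

```bash
python3 - <<'E'
from h import *
C=cam("wrist")
for z in (.015,.023):
    P=ray(C,[(257,117),(291,117),(286,187),(252,184)],z)[:,:2]; d=(P[0]+P[1]-P[2]-P[3])/2
    print(P.round(4).tolist(),P.mean(0).round(4),np.degrees(np.arctan2(d[1],d[0])),np.linalg.norm(d),np.linalg.norm(P[1]-P[0]),np.linalg.norm(P[2]-P[3]))
s=readout.state();print(s["tool_pos"],s["joint_pos"].round(1))
E
```

```text
[[0.5222, -0.2484], [0.5651, -0.2402], [0.5788, -0.3331], [0.5321, -0.3375]] [ 0.5495 -0.2898] 97.38823605962965 0.09181620309161272 0.043697907651440514 0.04685172494399892
[[0.522, -0.2479], [0.5641, -0.2399], [0.5775, -0.3309], [0.5318, -0.3353]] [ 0.5489 -0.2885] 97.38823605962963 0.08992870259980458 0.04279959319924317 0.045888576274198116
[ 0.53159332 -0.30561772  0.24278434] [-40.3  28.1  82.5   0.   69.4 -51. ]
```

```bash
python3 - <<'E'
from h import *
C=cam("wrist")
print(ray(C,[(396,129),(352,120),(438,125),(398,94),(392,165)],.09).round(3))
E
```

```text
[[ 0.668 -0.228  0.09 ]
 [ 0.619 -0.229  0.09 ]
 [ 0.712 -0.215  0.09 ]
 [ 0.659 -0.194  0.09 ]
 [ 0.676 -0.267  0.09 ]]
```

Emit:
step_arm([
  {"delta_pos":[0.0056,-0.0031,-0.0585],"spin":-0.0049},
  {"delta_pos":[0.0056,-0.0031,-0.0585],"spin":-0.0049},
  {"delta_pos":[0.0056,-0.0031,-0.0585],"spin":-0.0049},
  {"delta_pos":[0.0056,-0.0031,-0.0585],"spin":-0.0049},
  {"delta_pos":[0.0056,-0.0031,-0.0585],"spin":-0.0049},
])

```text
time: 14.65
tool_pos: [0.5546, -0.3181, 0.0075]
tool_rot: [[-0.109, 0.994, 0.001], [0.994, 0.109, -0.001], [-0.001, 0.0, -1.0]]
wrist_force: [0.4, -0.5, -0.0]
gripper_width: 0.0872
finger_force: 0.0
```

Emit:
step_arm([
  {"delta_pos":[0,0,0],"spin":0},
  {"delta_pos":[0,0,0],"spin":0},
  {"delta_pos":[0,0,0],"spin":0},
  {"delta_pos":[0,0,0],"spin":0},
  {"delta_pos":[0,0,0],"spin":0},
], gripper=-1)

```text
time: 15.15
tool_pos: [0.5546, -0.3183, 0.0103]
tool_rot: [[-0.108, 0.994, 0.001], [0.994, 0.108, -0.001], [-0.001, 0.001, -1.0]]
wrist_force: [-0.5, -0.8, -0.6]
gripper_width: 0.055
finger_force: 0.0
```

Emit:
step_arm([
  {"delta_pos":[0,0,0],"spin":0},
  {"delta_pos":[0,0,0],"spin":0},
  {"delta_pos":[0,0,0],"spin":0},
  {"delta_pos":[0,0,0.03],"spin":0},
  {"delta_pos":[0,0,0.03],"spin":0},
])

```text
time: 15.65
tool_pos: [0.5535, -0.3176, 0.0565]
tool_rot: [[-0.108, 0.994, -0.002], [0.994, 0.108, 0.002], [0.002, -0.002, -1.0]]
wrist_force: [1.1, 0.2, 0.4]
gripper_width: 0.0459
finger_force: 29.9
```

Emit:
step_arm([
  {"delta_pos":[-0.04,0,0],"spin":0},
  {"delta_pos":[-0.04,0,0],"spin":0},
  {"delta_pos":[-0.04,0,0],"spin":0},
  {"delta_pos":[0,0,0],"spin":0},
  {"delta_pos":[0,0,0],"spin":0},
])

```text
time: 16.15
tool_pos: [0.4581, -0.3185, 0.0571]
tool_rot: [[-0.106, 0.994, 0.001], [0.994, 0.106, -0.0], [-0.0, 0.0, -1.0]]
wrist_force: [1.0, -0.5, -1.0]
gripper_width: 0.0452
finger_force: 29.9
```

Emit:
step_arm([
  {"delta_pos":[0,0,-0.03],"spin":0},
  {"delta_pos":[0,0,-0.028],"spin":0},
  {"delta_pos":[0,0,0],"spin":0},
  {"delta_pos":[0,0,0],"spin":0},
])

```text
time: 16.55
tool_pos: [0.4591, -0.3181, 0.0104]
tool_rot: [[-0.108, 0.994, -0.0], [0.994, 0.108, 0.0], [0.0, -0.0, -1.0]]
wrist_force: [-0.4, -0.7, 0.0]
gripper_width: 0.0454
finger_force: 29.9
```

Emit:
step_arm([
  {"delta_pos":[0,0,0],"spin":0},
  {"delta_pos":[0,0,0],"spin":0},
  {"delta_pos":[0,0,0],"spin":0},
  {"delta_pos":[-0.004,0.035,-0.006],"spin":0},
  {"delta_pos":[0,0,0],"spin":0},
], gripper=0.5)

```text
time: 17.05
tool_pos: [0.453, -0.2863, 0.0056]
tool_rot: [[-0.109, 0.994, -0.004], [0.994, 0.109, 0.005], [0.005, -0.004, -1.0]]
wrist_force: [0.1, 1.4, 0.3]
gripper_width: 0.0648
finger_force: 0.0
```

Emit:
step_arm([
  {"delta_pos":[0,0,0],"spin":0},
  {"delta_pos":[0,0,0],"spin":0},
  {"delta_pos":[0,0,0],"spin":0},
  {"delta_pos":[0,0,0],"spin":0},
  {"delta_pos":[0,0,0],"spin":0},
], gripper=-1)

```text
time: 17.55
tool_pos: [0.4556, -0.2912, 0.0061]
tool_rot: [[-0.107, 0.994, 0.001], [0.994, 0.107, -0.001], [-0.002, 0.001, -1.0]]
wrist_force: [0.2, -1.6, 1.3]
gripper_width: 0.0459
finger_force: 29.9
```

Emit:
step_arm([
  {"delta_pos":[0,0,0.05],"spin":0},
  {"delta_pos":[0,0,0.06],"spin":0},
  {"delta_pos":[0,0,0.06],"spin":0},
  {"delta_pos":[0,0,0.06],"spin":0},
  {"delta_pos":[0,0,0.06],"spin":0},
])

```text
time: 18.05
tool_pos: [0.4545, -0.2897, 0.2396]
tool_rot: [[-0.107, 0.994, -0.001], [0.994, 0.107, 0.001], [0.001, -0.0, -1.0]]
wrist_force: [0.2, -0.5, 0.2]
gripper_width: 0.0454
finger_force: 29.9
```

Emit:
step_arm([
  {"delta_pos":[0,0,0.01],"spin":0},
  {"delta_pos":[0,0,0],"spin":0},
])

```text
time: 18.25
tool_pos: [0.4557, -0.2908, 0.2477]
tool_rot: [[-0.108, 0.994, 0.003], [0.994, 0.108, -0.003], [-0.003, 0.003, -1.0]]
wrist_force: [-0.3, 0.7, -0.6]
gripper_width: 0.0456
finger_force: 29.9
```

```bash
python3 packs.py w7 | grep -v red; python3 - <<'E'
from h import *
im=cv2.imread("pics/w7.png"); h=cv2.cvtColor(im,cv2.COLOR_BGR2HSV); H,S,V=cv2.split(h)
m=((H>14)&(H<30)&(S>75)&(V>100)); m[:,:200]=0; m[:,320:]=0
for c in blobs(m,500):
    print(cv2.boundingRect(c), cv2.minAreaRect(c))
E
```

```text
tcp [ 0.4547 -0.2898  0.2457] yaw 96.17 w 0.0456 t 18.3
cream [256. 297.] [ 481.2 -508.7    6.2  117.2   39.6]
cream [324. 317.] [ 570.3 -522.4    7.4  516.2   76.6]
cream [257. 243.] [ 469.2 -413.4    6.1  115.5   54. ]
cream [490. 186.] [ 793.1 -291.4   17.7   67.    26.5]
cream [262. 197.] [ 459.3 -336.5    6.2  118.2   95. ]
cream [399. 171.] [ 658.  -291.9  -25.8   96.2   70.3]
cream [340. 155.] [ 566.5 -269.    49.8   95.2   49.6]
cream [451.  94.] [ 700.8 -176.3    8.   114.7   32. ]
cream [328. 100.] [ 539.5 -203.3  -62.7   63.4   31.4]
cream [367.  17.] [566.5 -97.8 -10.6  96.3  52.5]
(200, 314, 120, 13) ((259.5, 320.0), (12.0, 119.0), 90.0)
(219, 287, 76, 22) ((256.5, 297.5), (21.0, 75.0), 90.0)
(216, 226, 80, 34) ((255.5, 242.5), (33.0, 79.0), 90.0)
(211, 159, 87, 66) ((254.0, 191.5), (65.0, 86.0), 90.0)
```

Emit:
step_arm([
  {"delta_pos":[0.0171,0.0384,0],"spin":0.0454},
  {"delta_pos":[0.0171,0.0384,0],"spin":0.0454},
  {"delta_pos":[0.0171,0.0384,0],"spin":0.0454},
  {"delta_pos":[0.0171,0.0384,0],"spin":0.0454},
  {"delta_pos":[0.0171,0.0384,0],"spin":0.0454},
])

```text
time: 18.8
tool_pos: [0.5221, -0.1346, 0.2427]
tool_rot: [[-0.736, 0.677, -0.006], [0.677, 0.736, 0.003], [0.006, -0.002, -1.0]]
wrist_force: [-0.0, -0.3, -0.2]
gripper_width: 0.0458
finger_force: 29.9
```

Emit:
step_arm([
  {"delta_pos":[0.0171,0.0384,0],"spin":0.0454},
  {"delta_pos":[0.0171,0.0384,0],"spin":0.0454},
  {"delta_pos":[0.0171,0.0384,0],"spin":0.0454},
  {"delta_pos":[0.0171,0.0384,0],"spin":0.0454},
  {"delta_pos":[0,0,0],"spin":0},
])

```text
time: 19.3
tool_pos: [0.5777, -0.0098, 0.2426]
tool_rot: [[-0.985, 0.173, -0.005], [0.173, 0.985, 0.003], [0.005, 0.002, -1.0]]
wrist_force: [0.1, 0.1, -0.8]
gripper_width: 0.0452
finger_force: 29.9
```

Emit:
step_arm([
  {"delta_pos":[0,0,-0.05],"spin":0},
  {"delta_pos":[0,0,-0.055],"spin":0},
  {"delta_pos":[0,0,-0.05],"spin":0},
  {"delta_pos":[0,0,0],"spin":0},
  {"delta_pos":[0,0,0],"spin":0},
])

```text
time: 19.8
tool_pos: [0.5768, -0.0139, 0.1203]
tool_rot: [[-0.984, 0.179, -0.005], [0.179, 0.984, 0.001], [0.005, 0.0, -1.0]]
wrist_force: [1.2, 0.4, 0.1]
gripper_width: 0.0456
finger_force: 29.9
```

Emit:
step_arm([
  {"delta_pos":[0,0,-0.05],"spin":0},
  {"delta_pos":[0,0,-0.045],"spin":0},
  {"delta_pos":[0,0,-0.03],"spin":0},
  {"delta_pos":[0,0,-0.01],"spin":0},
  {"delta_pos":[0,0,0],"spin":0},
])

```text
time: 20.3
tool_pos: [0.5789, -0.014, 0.0145]
tool_rot: [[-0.984, 0.179, 0.001], [0.179, 0.984, -0.0], [-0.001, -0.0, -1.0]]
wrist_force: [0.4, -0.4, 0.4]
gripper_width: 0.0456
finger_force: 29.9
```

Emit:
step_arm([
  {"delta_pos":[0,0,0],"spin":0},
  {"delta_pos":[0,0,0],"spin":0},
])

```text
time: 20.5
tool_pos: [0.5798, -0.014, 0.0158]
tool_rot: [[-0.984, 0.178, 0.004], [0.178, 0.984, -0.001], [-0.004, -0.0, -1.0]]
wrist_force: [0.1, 0.1, -0.6]
gripper_width: 0.0457
finger_force: 29.9
```

Emit:
step_arm([
  {"delta_pos":[-0.001,0,-0.0045],"spin":0},
  {"delta_pos":[0,0,0],"spin":0},
  {"delta_pos":[0,0,0],"spin":0},
])

```text
time: 20.8
tool_pos: [0.579, -0.014, 0.0119]
tool_rot: [[-0.984, 0.178, 0.004], [0.178, 0.984, -0.001], [-0.004, -0.0, -1.0]]
wrist_force: [0.7, -0.2, 5.1]
gripper_width: 0.0455
finger_force: 30.0
```

Emit:
step_arm([
  {"delta_pos":[0,0,0],"spin":0},
  {"delta_pos":[0,0,0],"spin":0},
  {"delta_pos":[0,0,0],"spin":0},
  {"delta_pos":[0,0,0],"spin":0},
  {"delta_pos":[0,0,0.05],"spin":0},
], gripper=0.5)

```text
time: 21.3
tool_pos: [0.5731, -0.0129, 0.0456]
tool_rot: [[-0.984, 0.179, -0.012], [0.179, 0.984, 0.003], [0.012, 0.0, -1.0]]
wrist_force: [-0.7, 0.2, 0.3]
gripper_width: 0.0648
finger_force: 0.0
```

Emit:
step_arm([
  {"delta_pos":[0,0,0.06],"spin":0},
  {"delta_pos":[0,0,0.06],"spin":0},
  {"delta_pos":[0,0,0.06],"spin":0},
  {"delta_pos":[-0.0247,0.0,0.06],"spin":0.006},
  {"delta_pos":[-0.0247,0.0492,-0.003],"spin":0.006},
])

```text
time: 21.8
tool_pos: [0.5443, 0.022, 0.2451]
tool_rot: [[-0.989, 0.145, 0.017], [0.145, 0.989, -0.005], [-0.017, -0.002, -1.0]]
wrist_force: [0.2, 1.3, -0.3]
gripper_width: 0.0653
finger_force: 0.0
```

Emit:
step_arm([
  {"delta_pos":[-0.0247,0.0492,-0.003],"spin":0.006},
  {"delta_pos":[-0.0247,0.0492,-0.003],"spin":0.006},
  {"delta_pos":[-0.0247,0.0492,-0.003],"spin":0.006},
  {"delta_pos":[-0.0247,0.0492,-0.003],"spin":0},
  {"delta_pos":[-0.0247,0.0492,-0.003],"spin":0},
])

```text
time: 22.3
tool_pos: [0.4385, 0.2238, 0.2259]
tool_rot: [[-0.996, 0.085, -0.0], [0.085, 0.996, -0.0], [0.0, -0.0, -1.0]]
wrist_force: [-0.1, 0.0, 0.1]
gripper_width: 0.0651
finger_force: 0.0
```

Emit:
step_arm([
  {"delta_pos":[-0.0247,0.0492,-0.003],"spin":0},
  {"delta_pos":[-0.0247,0.0492,-0.003],"spin":0},
  {"delta_pos":[0,0.04,-0.003],"spin":0},
  {"delta_pos":[0,0,0],"spin":0},
  {"delta_pos":[0,0,0],"spin":0},
])

```text
time: 22.8
tool_pos: [0.3997, 0.3334, 0.2185]
tool_rot: [[-0.997, 0.083, -0.001], [0.083, 0.997, -0.001], [0.001, -0.001, -1.0]]
wrist_force: [0.1, 0.3, 0.4]
gripper_width: 0.0654
finger_force: 0.0
```

```bash
python3 packs.py w8; python3 - <<'E'
from h import *
shot("top","t8")
E
```

```text
tcp [0.3999 0.3327 0.2186] yaw 175.15 w 0.0654 t 22.85
red [278. 300.] [597.  349.2  85.1  58.   44.7]
cream [342. 318.] [642.3 452.   85.4 476.2  35.3]
cream [381. 272.] [568.5 497.1  11.3  84.4  21.6]
cream [504. 164.] [425.7 659.   -1.2 183.3  23. ]
cream [413. 139.] [377.8 506.7  -2.6 304.5  79.3]
```

View pics/w8.png

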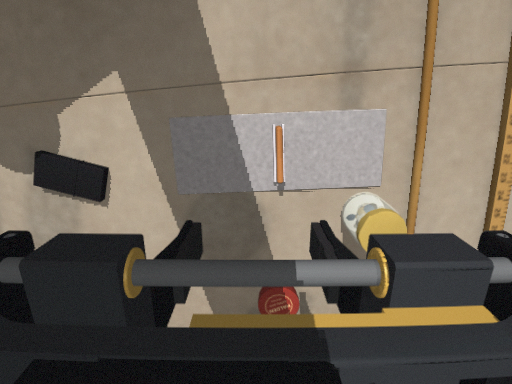

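The tray is in view, with corners (170,118), (386,110), (384,187) and (176,195). Its rib runs from (279,125) to (281,184), a second tin is at (278,300), and the jar is at (380,222).

```bash
python3 - <<'E'
from h import *
C=cam("wrist"); im=cv2.imread("pics/w8.png")
P=ray(C,[(170,118),(386,110),(384,187),(176,195)],.004)[:,:2]
print(P.round(4).tolist(),P.mean(0).round(4))
for a,b in ((0,1),(3,2)): d=P[b]-P[a]; print("yaw",np.degrees(np.arctan2(-d[0],d[1])),np.linalg.norm(d))
H,S,V=cv2.split(cv2.cvtColor(im,cv2.COLOR_BGR2HSV))
m=(H>3)&(H<18)&(S>130)&(V>100); m[:110]=0; m[200:]=0; m[:,:260]=0; m[:,300:]=0
for c in blobs(m,30): print("rib",cv2.boundingRect(c),rect(C,c,.026))
P=ray(C,[(279,125),(281,184)],.026);print(P.round(4))
im=cv2.imread("pics/t8.png")[140:270,90:340]; cv2.imwrite("pics/t8c.png",cv2.resize(im,None,fx=3.1,fy=3.1,interpolation=cv2.INTER_CUBIC))
print(readout.state()["joint_pos"].round(1))
E
```

```text
[[0.333, 0.2304], [0.3458, 0.4994], [0.4462, 0.5003], [0.4336, 0.2218]] [0.3897 0.363 ]
yaw -2.7153389301828508 0.2692822870848346
yaw -2.5757384868435524 0.27881529414292466
rib (276, 126, 7, 57) [387.  361.7  -2.3  68.7   7. ]
[[0.3516 0.3637 0.026 ]
 [0.4239 0.3616 0.026 ]]
[ 27.4  22.5  97.2  -0.   60.3 -57.7]
```

View pics/t8c.png

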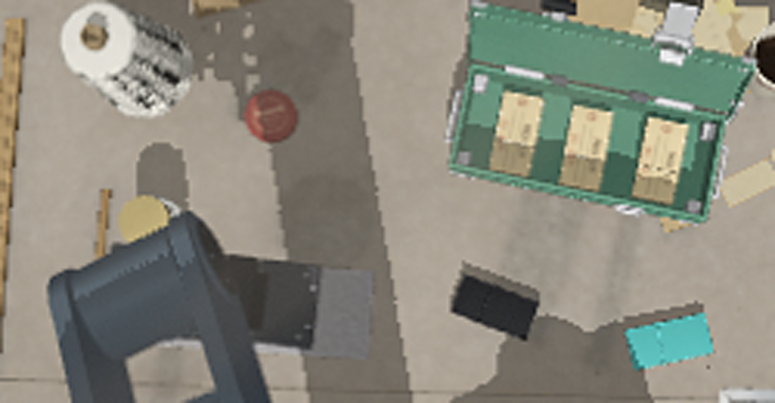

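Emit:
step_arm([
  {"delta_pos":[-0.003,0.0073,-0.05],"spin":0.0027},
  {"delta_pos":[-0.003,0.0073,-0.05],"spin":0.0027},
  {"delta_pos":[-0.003,0.0073,-0.05],"spin":0.0027},
  {"delta_pos":[-0.003,0.0073,-0.05],"spin":0.0027},
  {"delta_pos":[-0.003,0.0073,-0.035],"spin":0.0027},
], gripper=-0.1)

```text
time: 23.4
tool_pos: [0.388, 0.3606, 0.0287]
tool_rot: [[-0.999, 0.045, -0.002], [0.045, 0.999, -0.002], [0.002, -0.002, -1.0]]
wrist_force: [-0.4, -0.9, -0.5]
gripper_width: 0.0408
finger_force: 0.0
```

Emit:
step_arm([
  {"delta_pos":[0,0,-0.015],"spin":0},
  {"delta_pos":[0,0,0],"spin":0},
  {"delta_pos":[0,0,0],"spin":0},
])

```text
time: 23.7
tool_pos: [0.3893, 0.3621, 0.0198]
tool_rot: [[-0.999, 0.044, 0.001], [0.044, 0.999, 0.001], [-0.001, 0.001, -1.0]]
wrist_force: [-0.5, -0.1, 1.1]
gripper_width: 0.0388
finger_force: 0.0
```

Emit:
step_arm([
  {"delta_pos":[0,0,-0.013],"spin":0},
  {"delta_pos":[0,0,0],"spin":0},
])

```text
time: 23.9
tool_pos: [0.3886, 0.3623, 0.0088]
tool_rot: [[-0.999, 0.043, 0.001], [0.043, 0.999, 0.0], [-0.001, 0.0, -1.0]]
wrist_force: [0.0, -0.6, 1.2]
gripper_width: 0.0391
finger_force: 0.0
```

Emit:
step_arm([
  {"delta_pos":[0,0,0],"spin":0},
  {"delta_pos":[0,0,0],"spin":0},
  {"delta_pos":[0,0,0],"spin":0},
  {"delta_pos":[0,0,0],"spin":0},
  {"delta_pos":[0,0,0],"spin":0},
], gripper=-1)

```text
time: 24.4
tool_pos: [0.3884, 0.3626, 0.0086]
tool_rot: [[-0.999, 0.043, 0.0], [0.043, 0.999, 0.0], [-0.0, 0.0, -1.0]]
wrist_force: [-0.7, -1.1, 1.1]
gripper_width: 0.0076
finger_force: 30.0
```

Emit:
step_arm([
  {"delta_pos":[0,0,0],"spin":0},
  {"delta_pos":[0,0,0],"spin":0},
  {"delta_pos":[0,0,0.02],"spin":0},
  {"delta_pos":[0,0,0.03],"spin":0},
  {"delta_pos":[0,0,0.04],"spin":0},
])

```text
time: 24.9
tool_pos: [0.3867, 0.3613, 0.0795]
tool_rot: [[-0.999, 0.043, -0.004], [0.043, 0.999, -0.003], [0.004, -0.003, -1.0]]
wrist_force: [-0.7, -0.3, -2.1]
gripper_width: 0.0076
finger_force: 30.0
```

Emit:
step_arm([
  {"delta_pos":[0,0,0.05],"spin":0},
  {"delta_pos":[0,0,0.05],"spin":0},
  {"delta_pos":[0,0,0.04],"spin":0},
  {"delta_pos":[0,0,0],"spin":0},
  {"delta_pos":[0,0,0],"spin":0},
])

```text
time: 25.4
tool_pos: [0.3878, 0.3621, 0.1923]
tool_rot: [[-0.999, 0.043, -0.0], [0.043, 0.999, -0.0], [0.0, -0.0, -1.0]]
wrist_force: [-0.1, 0.2, -3.5]
gripper_width: 0.0074
finger_force: 30.0
```

```bash
python3 packs.py w9|head -1
```

```text
tcp [0.387  0.3616 0.1912] yaw 177.56 w 0.0079 t 25.45
```

View pics/w9.png

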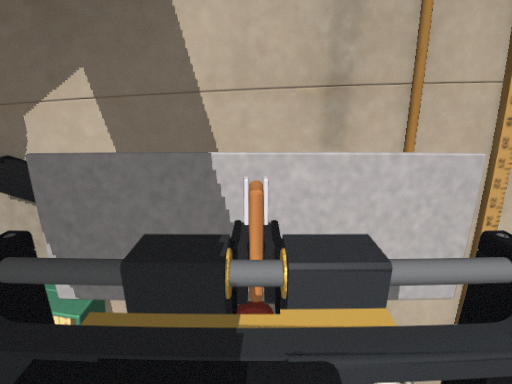

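Tray is held by its rib, level and square: front corners at (28,153) and (485,153). I'll measure its offset in the tool and refine the case pose from edges in w3 and w5.

```bash
python3 - <<'E'
from h import *
# tray in tool frame
s=readout.state(); C=cam("wrist",s); im=cv2.imread("pics/w9.png"); H,S,V=cv2.split(cv2.cvtColor(im,cv2.COLOR_BGR2HSV))
zt=s["tool_pos"][2]-.0046
P=ray(C,[(28,153),(485,153),(472,299),(57,299)],zt)
print("tray corners in tool:",((P-s["tool_pos"])@s["tool_rot"])[:,:2].round(4).tolist())
# case
from scipy.spatial.transform import Rotation as Ro
c0=np.array([.578,-.0145]); a0=-10.3; a=np.radians(a0); R=np.array([[np.cos(a),-np.sin(a)],[np.sin(a),np.cos(a)]])
for fn,tcp,yaw in (("w3",[.5502,-.0074,.2521],170.56),("w5",[.5593,-.095,.1692],169.75)):
    rot=Ro.from_euler("z",yaw,degrees=True).as_matrix()@np.diag([1,-1,-1.])
    C=cam("wrist",dict(tool_pos=np.array(tcp),tool_rot=rot)); print(fn,"cam",R.T@(C[3][:2]-c0),C[3][2])
    h=cv2.cvtColor(cv2.imread(f"pics/{fn}.png"),cv2.COLOR_BGR2HSV); g=(h[...,0]>60)&(h[...,0]<95)&(h[...,1]>80)
    rows=np.arange(150,225,15); 
    for nm,f in (("L",lambda r:r.argmax()),("R",lambda r:511-r[::-1].argmax())):
        px=[(f(g[r])+(-.5 if nm=="L" else .5),r) for r in rows]; Q=(ray(C,px,.066)[:,:2]-c0)@R; print(nm,px[0],Q.round(4).tolist())
    cols=np.linspace(proj(C,[*(c0+R@[-.06,-.13]),.066])[0,0],proj(C,[*(c0+R@[-.06,.13]),.066])[0,0],9).astype(int)
    px=[(c,g[:,c].argmax()-.5) for c in cols]
    for z in (.066,0): Q=(ray(C,px,z)[:,:2]-c0)@R; print("F",z,Q.round(4).tolist())
E
```

```text
tray corners in tool: [[0.0511, -0.1333], [0.0513, 0.1339], [-0.0496, 0.1486], [-0.0496, -0.1362]]
w3 cam [-0.1082872   0.00093219] 0.4134298271868829
L (np.float64(132.5), np.int64(150)) [[-0.0491, -0.1452], [-0.0308, -0.1446], [-0.0121, -0.1453], [0.0073, -0.146], [0.0273, -0.1455]]
R (np.float64(374.5), np.int64(150)) [[-0.0534, 0.1431], [-0.0352, 0.143], [-0.0164, 0.1429], [0.0029, 0.1428], [0.0228, 0.1428]]
F 0.066 [[-0.2079, -0.1187], [-0.2097, -0.0899], [-0.0612, -0.0651], [-0.0663, -0.0333], [-0.0668, -0.0006], [-0.0661, 0.031], [-0.0655, 0.0638], [-0.0649, 0.0957], [-0.0609, 0.1295]]
F 0 [[-0.2268, -0.1415], [-0.2289, -0.1071], [-0.0523, -0.0776], [-0.0583, -0.0398], [-0.0589, -0.0009], [-0.0581, 0.0367], [-0.0574, 0.0758], [-0.0567, 0.1137], [-0.0519, 0.1539]]
w5 cam [-0.08367811 -0.08250272] 0.33052982718688295
L (np.float64(186.5), np.int64(150)) [[-0.04, -0.145], [-0.0262, -0.145], [-0.012, -0.145], [0.0027, -0.145], [0.0178, -0.145]]
R (np.float64(500.5), np.int64(150)) [[-0.0416, 0.1458], [-0.0273, 0.1461], [-0.0126, 0.1465], [0.0025, 0.1471], [0.0181, 0.1466]]
F 0.066 [[-0.1615, -0.1256], [-0.0582, -0.0991], [-0.0547, -0.0673], [-0.0584, -0.0355], [-0.0585, -0.0034], [-0.1583, 0.0185], [-0.1533, 0.0491], [-0.057, 0.0951], [-0.0548, 0.1303]]
F 0 [[-0.1809, -0.1364], [-0.0519, -0.1033], [-0.0475, -0.0635], [-0.052, -0.0237], [-0.0523, 0.0163], [-0.1769, 0.0437], [-0.1706, 0.0819], [-0.0503, 0.1394], [-0.0476, 0.1834]]
```

Emit:
step_arm([
  {"delta_pos":[0.0241,-0.0471,0.002],"spin":-0.0045},
  {"delta_pos":[0.0241,-0.0471,0.002],"spin":-0.0045},
  {"delta_pos":[0.0241,-0.0471,0.002],"spin":-0.0045},
  {"delta_pos":[0.0241,-0.0471,0.002],"spin":-0.0045},
  {"delta_pos":[0.0241,-0.0471,0.002],"spin":-0.0045},
])

```text
time: 25.95
tool_pos: [0.4835, 0.1722, 0.198]
tool_rot: [[-0.994, 0.114, -0.006], [0.114, 0.994, -0.001], [0.005, -0.001, -1.0]]
wrist_force: [1.1, -0.1, -3.3]
gripper_width: 0.0076
finger_force: 30.0
```

Emit:
step_arm([
  {"delta_pos":[0.0241,-0.0471,0],"spin":-0.0045},
  {"delta_pos":[0.0241,-0.0471,0],"spin":-0.0045},
  {"delta_pos":[0.0241,-0.0471,0],"spin":-0.0045},
  {"delta_pos":[0.0241,-0.0471,0],"spin":-0.0045},
  {"delta_pos":[0.0241,-0.0471,0],"spin":-0.0045},
])

```text
time: 26.45
tool_pos: [0.5798, -0.0158, 0.1975]
tool_rot: [[-0.983, 0.184, -0.006], [0.184, 0.983, 0.001], [0.006, 0.0, -1.0]]
wrist_force: [1.5, 0.4, -3.0]
gripper_width: 0.0078
finger_force: 30.0
```

Emit:
step_arm([
  {"delta_pos":[0,0,-0.04],"spin":0},
  {"delta_pos":[0,0,-0.04],"spin":0},
  {"delta_pos":[0,0,-0.03],"spin":0},
  {"delta_pos":[0,0,0],"spin":0},
  {"delta_pos":[0,0,0],"spin":0},
])

```text
time: 26.95
tool_pos: [0.5798, -0.0141, 0.1107]
tool_rot: [[-0.983, 0.183, -0.004], [0.183, 0.983, 0.001], [0.004, 0.0, -1.0]]
wrist_force: [-0.1, -0.3, -2.0]
gripper_width: 0.0078
finger_force: 30.0
```

Emit:
step_arm([
  {"delta_pos":[0,0,0],"spin":0},
  {"delta_pos":[0,0,0],"spin":0},
  {"delta_pos":[0,0,0],"spin":0},
  {"delta_pos":[0,0,0],"spin":0},
])

```text
time: 27.35
tool_pos: [0.5815, -0.0143, 0.1134]
tool_rot: [[-0.983, 0.183, 0.002], [0.183, 0.983, -0.0], [-0.002, -0.0, -1.0]]
wrist_force: [0.5, -0.1, -2.8]
gripper_width: 0.0081
finger_force: 30.0
```

```bash
python3 packs.py w10|head -1; python3 - <<'E'
from h import *
s=readout.state(); print(s["tool_rot"].round(4).tolist(),s["tool_pos"],s["wrist_force"])
im,C=shot("wrist","w10")
h=cv2.cvtColor(im,cv2.COLOR_BGR2HSV); g=(h[...,0]>60)&(h[...,0]<95)&(h[...,1]>80)
gray=(h[...,1]<35)
for r in (170,185,200): 
    x=np.flatnonzero(g[r]); print(r,"green runs",[(int(k[0]),int(k[-1])) for k in np.split(x,np.flatnonzero(np.diff(x)>1)+1) if len(k)>2])
for c in (60,100,150,350,400,430):
    x=np.flatnonzero(g[:235,c]); print(c,"col runs",[(int(k[0]),int(k[-1])) for k in np.split(x,np.flatnonzero(np.diff(x)>1)+1) if len(k)>1])
E
```

```text
tcp [ 0.5814 -0.0143  0.1132] yaw 169.47 w 0.0075 t 27.4
[[-0.9832, 0.1828, 0.0013], [0.1828, 0.9832, -0.0003], [-0.0013, -0.0, -1.0]] [ 0.58137225 -0.01434336  0.11320328] [-1.0918813   0.02779451 -2.38099344]
170 green runs []
185 green runs []
200 green runs []
60 col runs [(0, 3), (128, 151)]
100 col runs [(123, 134)]
150 col runs [(122, 137)]
350 col runs [(122, 134)]
400 col runs [(123, 135)]
430 col runs [(125, 151)]
```

View pics/w10.png

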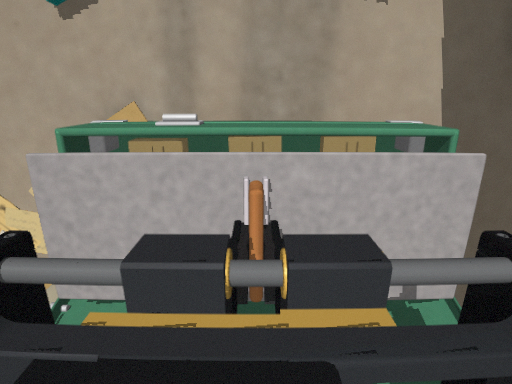

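```bash
python3 - <<'E'
from h import *
s=readout.state(); C=cam("wrist",s); im=cv2.imread("pics/w10.png")
h=cv2.cvtColor(im,cv2.COLOR_BGR2HSV); g=(h[...,0]>60)&(h[...,0]<95)&(h[...,1]>80)
T=lambda px,z:((ray(C,px,z)-s["tool_pos"])@s["tool_rot"])[:,:2]
run=lambda x:[(int(k[0]),int(k[-1])) for k in np.split(x,np.flatnonzero(np.diff(x)>1)+1) if len(k)>1]
for r in (132,136,140,144,148): print(r,run(np.flatnonzero(g[r])))
L=np.median([np.flatnonzero(g[r])[0] for r in (137,139,141)]);Rr=np.median([np.flatnonzero(g[r])[-1] for r in (137,139,141)])
print("outer L/R at row139",T([(L-.5,139),(Rr+.5,139)],.066).round(4).tolist())
cs=[90,180,210,290,310,390]
e=[(c,[k for k in run(np.flatnonzero(g[:150,c]))][-1][1]+.5) for c in cs]; print(e); print("inner front rim (tool x should be cx+.054)",T(e,.066).round(4).tolist())
zt=s["tool_pos"][2]-.0046
grey=(h[...,1]<40); 
for c in (60,150,350,440): print(c, run(np.flatnonzero(grey[140:175,c])))
for r in (165,180): print(r,run(np.flatnonzero(np.abs(np.diff(h[r,:,1].astype(int)))>15)),np.flatnonzero(grey[r])[[0,-1]])
E
```

```text
132 [(55, 458)]
136 [(56, 86), (118, 227), (282, 319), (377, 394), (426, 457)]
140 [(57, 87), (119, 128), (188, 227), (283, 319), (376, 394), (426, 457)]
144 [(57, 88), (119, 126), (189, 227), (283, 319), (376, 393), (425, 456)]
148 [(58, 88), (119, 127), (189, 227), (283, 318), (376, 394), (425, 455)]
outer L/R at row139 [[0.0539, -0.143], [0.0539, 0.1449]]
[(90, 135.5), (180, 136.5), (210, 149.5), (290, 149.5), (310, 149.5), (390, 149.5)]
inner front rim (tool x should be cx+.054) [[0.0561, -0.1177], [0.0549, -0.0532], [0.0457, -0.0324], [0.0457, 0.0243], [0.0457, 0.0385], [0.0459, 0.0961]]
60 [(13, 34)]
150 [(12, 34)]
350 [(12, 34)]
440 [(12, 34)]
165 [(26, 27)] [ 27 484]
180 [(252, 253), (257, 258), (480, 481)] [ 31 481]
```

Emit:
step_arm([
  {"delta_pos":[-0.0011,0.0011,-0.01],"spin":0},
  {"delta_pos":[0,0,-0.015],"spin":0},
  {"delta_pos":[0,0,-0.015],"spin":0},
  {"delta_pos":[0,0,-0.01],"spin":0},
  {"delta_pos":[0,0,0],"spin":0},
])

```text
time: 27.95
tool_pos: [0.5788, -0.0132, 0.0704]
tool_rot: [[-0.983, 0.183, -0.004], [0.183, 0.983, 0.001], [0.004, 0.0, -1.0]]
wrist_force: [-0.1, -0.2, -3.7]
gripper_width: 0.008
finger_force: 30.0
```

Emit:
step_arm([
  {"delta_pos":[0,0,0],"spin":0},
  {"delta_pos":[0,0,0],"spin":0},
])

```text
time: 28.15
tool_pos: [0.5806, -0.0136, 0.0726]
tool_rot: [[-0.983, 0.183, 0.001], [0.183, 0.983, -0.0], [-0.001, -0.0, -1.0]]
wrist_force: [0.2, -0.4, -3.0]
gripper_width: 0.0078
finger_force: 30.0
```

Emit:
step_arm([
  {"delta_pos":[0,0,-0.009],"spin":0},
  {"delta_pos":[0,0,-0.009],"spin":0},
  {"delta_pos":[0,0,-0.009],"spin":0},
  {"delta_pos":[0,0,-0.007],"spin":0},
  {"delta_pos":[0,0,0],"spin":0},
])

```text
time: 28.65
tool_pos: [0.5794, -0.0134, 0.0441]
tool_rot: [[-0.983, 0.183, -0.002], [0.183, 0.983, 0.0], [0.002, 0.0, -1.0]]
wrist_force: [0.2, -0.3, -2.2]
gripper_width: 0.0077
finger_force: 30.0
```

Emit:
step_arm([
  {"delta_pos":[0,0,0],"spin":0},
  {"delta_pos":[0,0,0],"spin":0},
])

```text
time: 28.85
tool_pos: [0.5804, -0.0136, 0.0454]
tool_rot: [[-0.983, 0.183, 0.0], [0.183, 0.983, -0.0], [-0.001, -0.0, -1.0]]
wrist_force: [0.2, -0.4, -3.6]
gripper_width: 0.0078
finger_force: 30.0
```

Emit:
step_arm([
  {"delta_pos":[0,0,-0.003],"spin":0},
  {"delta_pos":[0,0,0],"spin":0},
  {"delta_pos":[0,0,-0.0015],"spin":0},
  {"delta_pos":[0,0,0],"spin":0},
  {"delta_pos":[0,0,0],"spin":0},
])

```text
time: 29.35
tool_pos: [0.5802, -0.0135, 0.0426]
tool_rot: [[-0.983, 0.183, 0.0], [0.183, 0.983, -0.0], [-0.0, -0.0, -1.0]]
wrist_force: [-1.6, 0.4, 5.3]
gripper_width: 0.0076
finger_force: 30.0
```

Emit:
step_arm([
  {"delta_pos":[0,0,0],"spin":0},
  {"delta_pos":[0,0,0],"spin":0},
  {"delta_pos":[0,0,0],"spin":0},
  {"delta_pos":[0,0,0],"spin":0},
  {"delta_pos":[0,0,0],"spin":0},
], gripper=-0.3)

```text
time: 29.85
tool_pos: [0.5802, -0.0135, 0.0415]
tool_rot: [[-0.983, 0.183, -0.0], [0.183, 0.983, 0.0], [0.0, 0.0, -1.0]]
wrist_force: [0.1, 0.9, -0.1]
gripper_width: 0.0294
finger_force: 0.0
```

Emit:
step_arm([
  {"delta_pos":[0,0,0.03],"spin":0},
  {"delta_pos":[0,0,0.05],"spin":0},
  {"delta_pos":[0,0,0.05],"spin":0},
  {"delta_pos":[0,0,0.05],"spin":0},
  {"delta_pos":[0,0,0.05],"spin":0},
])

```text
time: 30.35
tool_pos: [0.5798, -0.0134, 0.2272]
tool_rot: [[-0.983, 0.183, -0.0], [0.183, 0.983, 0.0], [0.0, 0.0, -1.0]]
wrist_force: [1.8, -0.4, 0.1]
gripper_width: 0.0306
finger_force: 0.0
```

Emit:
step_arm([
  {"delta_pos":[0,0,0.025],"spin":0},
  {"delta_pos":[0,0,0],"spin":0},
  {"delta_pos":[0,0,0],"spin":0},
  {"delta_pos":[0,0,0],"spin":0},
])

```text
time: 30.75
tool_pos: [0.5789, -0.0132, 0.2437]
tool_rot: [[-0.983, 0.183, -0.004], [0.183, 0.983, 0.001], [0.004, 0.0, -1.0]]
wrist_force: [-0.6, -0.3, -0.0]
gripper_width: 0.0304
finger_force: 0.0
```

```bash
python3 packs.py w11; python3 - <<'E'
from h import *
s=readout.state(); C=cam("wrist",s); im=cv2.imread("pics/w11.png")
h=cv2.cvtColor(im,cv2.COLOR_BGR2HSV); g=(h[...,0]>60)&(h[...,0]<95)&(h[...,1]>70)
run=lambda x:[(int(k[0]),int(k[-1])) for k in np.split(x,np.flatnonzero(np.diff(x)>1)+1) if len(k)>1]
for r in (170,190,205): print(r,run(np.flatnonzero(g[r])))
for c in (160,200,300,340): print(c,run(np.flatnonzero(g[:235,c])))
E
```

```text
tcp [ 0.5789 -0.0133  0.2436] yaw 169.45 w 0.0306 t 30.8
red [  7. 198.] [ 566.9 -364.4  -25.1   64.6   32.9]
red [504. 137.] [603.5 316.1   2.8  56.7  25.5]
cream [280. 319.] [834.5 -18.1  79.5 512.6  37.4]
cream [ 85. 233.] [ 639.8 -279.4  -44.4   61.9   60. ]
cream [ 82. 188.] [ 568.7 -260.3   51.    96.5   50.4]
cream [117. 160.] [ 542.1 -194.9  -62.8   63.8   32.5]
170 [(135, 149), (363, 377)]
190 [(137, 151), (361, 375)]
205 [(139, 153), (155, 350), (359, 373)]
160 [(0, 19), (118, 124), (205, 217), (221, 233)]
200 [(120, 125), (204, 215), (224, 234)]
300 [(117, 125), (204, 215), (224, 231)]
340 [(118, 125), (204, 215), (224, 234)]
```

The tray is seated: side gaps match at 14 px each and it touched at the expected height. Next is tin B on the left.

Emit:
step_arm([
  {"delta_pos":[0.0026,0.0454,-0.003],"spin":-0.044},
  {"delta_pos":[0.0026,0.0454,-0.003],"spin":-0.044},
  {"delta_pos":[0.0026,0.0454,-0.003],"spin":-0.044},
  {"delta_pos":[0.0026,0.0454,-0.003],"spin":-0.044},
  {"delta_pos":[0.0026,0.0454,-0.003],"spin":-0.044},
], gripper=1)

```text
time: 31.3
tool_pos: [0.5897, 0.1693, 0.2316]
tool_rot: [[-0.636, 0.771, -0.004], [0.771, 0.636, -0.0], [0.002, -0.003, -1.0]]
wrist_force: [-0.7, -0.0, -0.0]
gripper_width: 0.0624
finger_force: 0.0
```

Emit:
step_arm([
  {"delta_pos":[0.0026,0.0454,-0.003],"spin":-0.044},
  {"delta_pos":[0.0026,0.0454,-0.003],"spin":-0.044},
  {"delta_pos":[0.0026,0.0454,-0.003],"spin":-0.044},
  {"delta_pos":[0.0026,0.0454,-0.003],"spin":-0.044},
  {"delta_pos":[0.0026,0.0454,-0.003],"spin":-0.044},
])

```text
time: 31.8
tool_pos: [0.6001, 0.3509, 0.2192]
tool_rot: [[0.001, 1.0, -0.004], [1.0, -0.001, -0.001], [-0.001, -0.004, -1.0]]
wrist_force: [1.1, -0.7, 0.5]
gripper_width: 0.087
finger_force: 0.0
```

Emit:
step_arm([
  {"delta_pos":[0,0,0],"spin":0},
  {"delta_pos":[0,0,0],"spin":0},
  {"delta_pos":[0,0,0],"spin":0},
])

```text
time: 32.1
tool_pos: [0.6005, 0.3485, 0.2204]
tool_rot: [[-0.005, 1.0, -0.002], [1.0, 0.005, -0.002], [-0.001, -0.002, -1.0]]
wrist_force: [-0.1, -0.8, -0.4]
gripper_width: 0.0871
finger_force: 0.0
```

```bash
python3 packs.py w12; python3 - <<'E'
from h import *
C=cam("top"); print("spool base?",ray(C,[(140,170),(139,177),(150,165)],[.0,0,0]).round(3), "blocks",ray(C,[(172,133),(195,135)],.03).round(3))
E
```

```text
tcp [0.6008 0.3482 0.2209] yaw 90.22 w 0.0872 t 32.15
red [262. 164.] [607.  350.3  47.   59.3  59.3]
cream [372. 318.] [7.831e+02 1.149e+02 4.000e-01 4.364e+02 3.180e+01]
cream [415. 274.] [829.1 192.4 -73.   85.3  31.5]
cream [ 97. 272.] [371.9 189.5  76.4  86.1  32.5]
cream [412. 180.] [805.8 332.7 -79.   66.5  49.7]
cream [398. 114.] [772.8 408.2 -30.6 130.   68.6]
cream [134.  50.] [459.  482.3 -29.3  66.7  64.7]
spool base? [[0.632 0.489 0.   ]
 [0.606 0.491 0.   ]
 [0.651 0.453 0.   ]] blocks [[0.763 0.372 0.03 ]
 [0.758 0.289 0.03 ]]
```

Emit:
step_arm([
  {"delta_pos":[0.0015,0.0005,-0.0535],"spin":0},
  {"delta_pos":[0.0015,0.0005,-0.0535],"spin":0},
  {"delta_pos":[0.0015,0.0005,-0.0535],"spin":0},
  {"delta_pos":[0.0015,0.0005,-0.0535],"spin":0},
  {"delta_pos":[0.0015,0.0005,-0.0535],"spin":0},
])

```text
time: 32.65
tool_pos: [0.6076, 0.35, 0.0065]
tool_rot: [[-0.003, 1.0, 0.001], [1.0, 0.003, -0.0], [-0.0, 0.001, -1.0]]
wrist_force: [0.3, 1.2, -0.4]
gripper_width: 0.0873
finger_force: 0.0
```

Emit:
step_arm([
  {"delta_pos":[0,0,0],"spin":0},
  {"delta_pos":[0,0,0],"spin":0},
  {"delta_pos":[0,0,0],"spin":0},
  {"delta_pos":[0,0,0],"spin":0},
  {"delta_pos":[0,0,0],"spin":0},
], gripper=-1)

```text
time: 33.15
tool_pos: [0.6076, 0.3516, 0.0093]
tool_rot: [[-0.005, 1.0, 0.002], [1.0, 0.005, 0.0], [0.0, 0.002, -1.0]]
wrist_force: [-0.5, -2.0, 3.8]
gripper_width: 0.0598
finger_force: 30.0
```

Emit:
step_arm([
  {"delta_pos":[0,0,0],"spin":0},
  {"delta_pos":[0,0,0],"spin":0},
  {"delta_pos":[0,0,0.04],"spin":0},
  {"delta_pos":[0,0,0.06],"spin":0},
  {"delta_pos":[0,0,0.06],"spin":0},
])

```text
time: 33.65
tool_pos: [0.6059, 0.3515, 0.1358]
tool_rot: [[-0.005, 1.0, -0.003], [1.0, 0.005, -0.001], [-0.001, -0.003, -1.0]]
wrist_force: [1.2, -0.2, 0.3]
gripper_width: 0.0595
finger_force: 30.0
```

Emit:
step_arm([
  {"delta_pos":[0,0,0.06],"spin":0},
  {"delta_pos":[0,0,0.05],"spin":0},
  {"delta_pos":[0,0,0],"spin":0},
])

```text
time: 33.95
tool_pos: [0.6107, 0.3536, 0.232]
tool_rot: [[-0.005, 1.0, 0.014], [1.0, 0.005, 0.006], [0.006, 0.014, -1.0]]
wrist_force: [-0.2, 0.6, 0.2]
gripper_width: 0.0596
finger_force: 30.0
```

Emit:
step_arm([
  {"delta_pos":[-0.0019,-0.0373,0],"spin":0.044},
  {"delta_pos":[-0.0019,-0.0373,0],"spin":0.044},
  {"delta_pos":[-0.0019,-0.0373,0],"spin":0.044},
  {"delta_pos":[-0.0019,-0.0373,0],"spin":0.044},
  {"delta_pos":[-0.0019,-0.0373,0],"spin":0.044},
])

```text
time: 34.45
tool_pos: [0.5982, 0.2015, 0.2224]
tool_rot: [[-0.646, 0.764, -0.002], [0.764, 0.646, -0.0], [0.001, -0.002, -1.0]]
wrist_force: [0.4, 0.3, 0.1]
gripper_width: 0.0596
finger_force: 30.0
```

Emit:
step_arm([
  {"delta_pos":[-0.0019,-0.0373,0],"spin":0.044},
  {"delta_pos":[-0.0019,-0.0373,0],"spin":0.044},
  {"delta_pos":[-0.0019,-0.0373,0],"spin":0.044},
  {"delta_pos":[-0.0019,-0.0373,0],"spin":0.044},
  {"delta_pos":[-0.0019,-0.0373,0],"spin":0.044},
])

```text
time: 34.95
tool_pos: [0.5907, 0.0524, 0.2225]
tool_rot: [[-0.984, 0.177, -0.002], [0.177, 0.984, 0.0], [0.002, 0.0, -1.0]]
wrist_force: [0.9, -0.8, -0.6]
gripper_width: 0.0597
finger_force: 30.0
```

Emit:
step_arm([
  {"delta_pos":[0,0,-0.05],"spin":0},
  {"delta_pos":[0,0,-0.05],"spin":0},
  {"delta_pos":[0,0,-0.05],"spin":0},
  {"delta_pos":[0,0,-0.04],"spin":0},
  {"delta_pos":[0,0,0],"spin":0},
])

```text
time: 35.45
tool_pos: [0.5869, 0.0538, 0.0664]
tool_rot: [[-0.983, 0.183, -0.012], [0.183, 0.983, 0.001], [0.012, -0.001, -1.0]]
wrist_force: [0.7, -0.6, -0.6]
gripper_width: 0.0598
finger_force: 30.0
```

Emit:
step_arm([
  {"delta_pos":[0,0,0],"spin":0},
  {"delta_pos":[0,0,0],"spin":0},
  {"delta_pos":[0,0,0],"spin":0},
])

```text
time: 35.75
tool_pos: [0.5933, 0.0533, 0.0737]
tool_rot: [[-0.983, 0.183, 0.004], [0.183, 0.983, -0.0], [-0.004, 0.0, -1.0]]
wrist_force: [0.4, 0.0, -0.5]
gripper_width: 0.0594
finger_force: 30.0
```

Emit:
step_arm([
  {"delta_pos":[0,0,-0.013],"spin":0},
  {"delta_pos":[0,0,-0.012],"spin":0},
  {"delta_pos":[0,0,-0.008],"spin":0},
  {"delta_pos":[0,0,0],"spin":0},
  {"delta_pos":[0,0,0],"spin":0},
])

```text
time: 36.25
tool_pos: [0.5916, 0.0533, 0.0458]
tool_rot: [[-0.983, 0.183, -0.0], [0.183, 0.983, -0.0], [0.0, -0.0, -1.0]]
wrist_force: [-1.9, 0.0, 6.5]
gripper_width: 0.0593
finger_force: 30.0
```

Emit:
step_arm([
  {"delta_pos":[0,0,-0.001],"spin":0},
  {"delta_pos":[0,0,0],"spin":0},
])

```text
time: 36.45
tool_pos: [0.5916, 0.0533, 0.0458]
tool_rot: [[-0.983, 0.183, -0.0], [0.183, 0.983, -0.0], [0.0, -0.0, -1.0]]
wrist_force: [-3.1, -0.5, 11.9]
gripper_width: 0.0598
finger_force: 30.0
```

Emit:
step_arm([
  {"delta_pos":[0,0,0.002],"spin":0},
  {"delta_pos":[0,0,0],"spin":0},
  {"delta_pos":[0,0,0],"spin":0},
  {"delta_pos":[0,0,0],"spin":0},
  {"delta_pos":[0,0,0.03],"spin":0},
], gripper=0.6)

```text
time: 36.95
tool_pos: [0.5891, 0.0535, 0.0672]
tool_rot: [[-0.983, 0.183, -0.008], [0.183, 0.983, 0.001], [0.008, -0.001, -1.0]]
wrist_force: [0.7, -0.4, 0.1]
gripper_width: 0.0693
finger_force: 0.0
```

Emit:
step_arm([
  {"delta_pos":[0,0,0.055],"spin":0},
  {"delta_pos":[0,0,0.055],"spin":0},
  {"delta_pos":[0,0,0.055],"spin":0},
  {"delta_pos":[0,0,0.055],"spin":0},
  {"delta_pos":[-0.0045,-0.0492,0],"spin":-0.0402},
])

```text
time: 37.45
tool_pos: [0.5926, 0.0166, 0.253]
tool_rot: [[-0.953, 0.303, 0.015], [0.303, 0.953, -0.0], [-0.014, 0.004, -1.0]]
wrist_force: [1.6, -1.2, 0.4]
gripper_width: 0.0695
finger_force: 0.0
```

Emit:
step_arm([
  {"delta_pos":[-0.0045,-0.0492,0],"spin":-0.0402},
  {"delta_pos":[-0.0045,-0.0492,0],"spin":-0.0402},
  {"delta_pos":[-0.0045,-0.0492,0],"spin":-0.0402},
  {"delta_pos":[-0.0045,-0.0492,0],"spin":-0.0402},
  {"delta_pos":[-0.0045,-0.0492,0],"spin":-0.0402},
], gripper=1)

```text
time: 37.95
tool_pos: [0.5696, -0.1843, 0.2456]
tool_rot: [[-0.584, 0.812, -0.001], [0.812, 0.584, 0.0], [0.001, -0.0, -1.0]]
wrist_force: [0.6, 0.7, 0.2]
gripper_width: 0.0866
finger_force: 0.0
```

Emit:
step_arm([
  {"delta_pos":[-0.0045,-0.0492,0],"spin":-0.0402},
  {"delta_pos":[-0.0045,-0.0492,0],"spin":-0.0402},
  {"delta_pos":[-0.0045,-0.0492,0],"spin":-0.0402},
  {"delta_pos":[-0.0045,-0.0492,0],"spin":-0.0402},
  {"delta_pos":[-0.0045,-0.0492,0],"spin":-0.0402},
])

```text
time: 38.45
tool_pos: [0.5516, -0.3811, 0.2455]
tool_rot: [[0.008, 1.0, -0.001], [1.0, -0.008, 0.001], [0.001, -0.001, -1.0]]
wrist_force: [0.2, -0.3, -1.4]
gripper_width: 0.0868
finger_force: 0.0
```

Emit:
step_arm([
  {"delta_pos":[0,0,0],"spin":0},
  {"delta_pos":[0,0,0],"spin":0},
  {"delta_pos":[0,0,0],"spin":0},
])

```text
time: 38.75
tool_pos: [0.552, -0.3784, 0.2455]
tool_rot: [[0.001, 1.0, -0.001], [1.0, -0.001, 0.002], [0.002, -0.001, -1.0]]
wrist_force: [0.8, 0.3, -0.2]
gripper_width: 0.0871
finger_force: 0.0
```

```bash
python3 packs.py w13 | grep -v cream
```

```text
tcp [ 0.5522 -0.3781  0.2457] yaw 89.96 w 0.0871 t 38.8
red [483. 217.] [ 881.8 -459.6  -24.2   70.7   30.3]
red [263. 171.] [ 561.2 -390.8   90.    60.2   58.8]
```

Emit:
step_arm([
  {"delta_pos":[0.0022,-0.0032,-0.06],"spin":0},
  {"delta_pos":[0.0022,-0.0032,-0.06],"spin":0},
  {"delta_pos":[0.0022,-0.0032,-0.06],"spin":0},
  {"delta_pos":[0.0022,-0.0032,-0.06],"spin":0},
  {"delta_pos":[0.0022,-0.0032,-0.057],"spin":0},
])

```text
time: 39.3
tool_pos: [0.5615, -0.3907, 0.007]
tool_rot: [[-0.0, 1.0, -0.0], [1.0, 0.0, 0.0], [0.0, -0.0, -1.0]]
wrist_force: [0.3, -0.4, 0.2]
gripper_width: 0.0869
finger_force: 0.0
```

Emit:
step_arm([
  {"delta_pos":[0,0,0],"spin":0},
  {"delta_pos":[0,0,0],"spin":0},
  {"delta_pos":[0,0,0],"spin":0},
  {"delta_pos":[0,0,0],"spin":0},
  {"delta_pos":[0,0,0],"spin":0},
], gripper=-1)

```text
time: 39.8
tool_pos: [0.5616, -0.3924, 0.0102]
tool_rot: [[0.002, 1.0, 0.002], [1.0, -0.002, -0.001], [-0.001, 0.002, -1.0]]
wrist_force: [0.5, 0.2, 2.2]
gripper_width: 0.0594
finger_force: 30.0
```

Emit:
step_arm([
  {"delta_pos":[0,0,0],"spin":0},
  {"delta_pos":[0,0,0],"spin":0},
  {"delta_pos":[0,0,0.04],"spin":0},
  {"delta_pos":[0,0,0.06],"spin":0},
  {"delta_pos":[0,0,0.06],"spin":0},
])

```text
time: 40.3
tool_pos: [0.5601, -0.392, 0.1369]
tool_rot: [[0.003, 1.0, -0.002], [1.0, -0.003, 0.002], [0.002, -0.002, -1.0]]
wrist_force: [1.2, -0.4, -0.6]
gripper_width: 0.0593
finger_force: 30.0
```

Emit:
step_arm([
  {"delta_pos":[0,0,0.06],"spin":0},
  {"delta_pos":[0,0,0.06],"spin":0},
  {"delta_pos":[0,0,0.01],"spin":0},
  {"delta_pos":[0,0,0],"spin":0},
  {"delta_pos":[0,0,0],"spin":0},
])

```text
time: 40.8
tool_pos: [0.5599, -0.3916, 0.2388]
tool_rot: [[0.003, 1.0, -0.002], [1.0, -0.003, 0.002], [0.002, -0.003, -1.0]]
wrist_force: [-0.8, 0.1, -1.0]
gripper_width: 0.0596
finger_force: 30.0
```

Emit:
step_arm([
  {"delta_pos":[0.0008,0.0389,0],"spin":0.0442},
  {"delta_pos":[0.0008,0.0389,0],"spin":0.0442},
  {"delta_pos":[0.0008,0.0389,0],"spin":0.0442},
  {"delta_pos":[0.0008,0.0389,0],"spin":0.0442},
  {"delta_pos":[0.0008,0.0389,0],"spin":0.0442},
])

```text
time: 41.3
tool_pos: [0.5624, -0.2348, 0.2371]
tool_rot: [[-0.642, 0.767, -0.006], [0.767, 0.642, 0.004], [0.006, -0.002, -1.0]]
wrist_force: [0.5, -0.5, -0.8]
gripper_width: 0.0599
finger_force: 30.0
```

Emit:
step_arm([
  {"delta_pos":[0.0008,0.0389,0],"spin":0.0442},
  {"delta_pos":[0.0008,0.0389,0],"spin":0.0442},
  {"delta_pos":[0.0008,0.0389,0],"spin":0.0442},
  {"delta_pos":[0.0008,0.0389,0],"spin":0.0442},
  {"delta_pos":[0.0008,0.0389,0],"spin":0.0442},
])

```text
time: 41.8
tool_pos: [0.5655, -0.0795, 0.2374]
tool_rot: [[-0.984, 0.178, -0.006], [0.178, 0.984, 0.002], [0.006, 0.001, -1.0]]
wrist_force: [0.8, 0.3, 0.1]
gripper_width: 0.0595
finger_force: 30.0
```

Emit:
step_arm([
  {"delta_pos":[0,0,-0.05],"spin":0},
  {"delta_pos":[0,0,-0.055],"spin":0},
  {"delta_pos":[0,0,-0.055],"spin":0},
  {"delta_pos":[0,0,-0.04],"spin":0},
  {"delta_pos":[0,0,0],"spin":0},
])

```text
time: 42.3
tool_pos: [0.5615, -0.0793, 0.0738]
tool_rot: [[-0.983, 0.184, -0.015], [0.184, 0.983, 0.005], [0.016, 0.002, -1.0]]
wrist_force: [-0.5, 0.8, -0.1]
gripper_width: 0.0596
finger_force: 30.0
```

Emit:
step_arm([
  {"delta_pos":[0,0,0],"spin":0},
  {"delta_pos":[0,0,0],"spin":0},
  {"delta_pos":[0,0,0],"spin":0},
  {"delta_pos":[0,0,0],"spin":0},
])

```text
time: 42.7
tool_pos: [0.5684, -0.0816, 0.0821]
tool_rot: [[-0.983, 0.184, 0.003], [0.184, 0.983, -0.001], [-0.003, -0.0, -1.0]]
wrist_force: [-0.2, -0.2, 0.2]
gripper_width: 0.0595
finger_force: 30.0
```

Emit:
step_arm([
  {"delta_pos":[0,0.001,-0.015],"spin":0},
  {"delta_pos":[0,0,-0.014],"spin":0},
  {"delta_pos":[0,0,-0.01],"spin":0},
  {"delta_pos":[0,0,-0.003],"spin":0},
  {"delta_pos":[0,0,0],"spin":0},
])

```text
time: 43.2
tool_pos: [0.5667, -0.0802, 0.0474]
tool_rot: [[-0.983, 0.183, -0.002], [0.183, 0.983, 0.0], [0.002, 0.0, -1.0]]
wrist_force: [-3.1, 0.7, 9.8]
gripper_width: 0.0596
finger_force: 30.0
```

Emit:
step_arm([
  {"delta_pos":[0,0,-0.001],"spin":0},
  {"delta_pos":[0,0,0],"spin":0},
])

```text
time: 43.4
tool_pos: [0.5667, -0.0802, 0.0474]
tool_rot: [[-0.983, 0.183, -0.001], [0.183, 0.983, 0.0], [0.001, 0.0, -1.0]]
wrist_force: [-4.4, 0.5, 14.7]
gripper_width: 0.0595
finger_force: 30.0
```

Emit:
step_arm([
  {"delta_pos":[0,0,0.003],"spin":0},
  {"delta_pos":[0,0,0],"spin":0},
  {"delta_pos":[0,0,0],"spin":0},
  {"delta_pos":[0,0,0],"spin":0},
  {"delta_pos":[0,0,0.03],"spin":0},
], gripper=0.6)

```text
time: 43.9
tool_pos: [0.5649, -0.0797, 0.0696]
tool_rot: [[-0.983, 0.184, -0.007], [0.184, 0.983, 0.003], [0.007, 0.001, -1.0]]
wrist_force: [-0.4, 0.3, 0.5]
gripper_width: 0.0694
finger_force: 0.0
```

Emit:
step_arm([
  {"delta_pos":[0,0,0.055],"spin":0},
  {"delta_pos":[0,0,0.055],"spin":0},
  {"delta_pos":[0,0,0.055],"spin":0},
  {"delta_pos":[0,0,0.055],"spin":0},
  {"delta_pos":[-0.025,0.05,0.02],"spin":0},
])

```text
time: 44.4
tool_pos: [0.5529, -0.0447, 0.2694]
tool_rot: [[-0.982, 0.188, 0.013], [0.188, 0.982, -0.005], [-0.014, -0.003, -1.0]]
wrist_force: [0.9, 1.9, 1.2]
gripper_width: 0.0697
finger_force: 0.0
```

Emit:
step_arm([
  {"delta_pos":[-0.025,0.05,0],"spin":0},
  {"delta_pos":[-0.025,0.05,0],"spin":0},
  {"delta_pos":[-0.025,0.05,0],"spin":0},
  {"delta_pos":[-0.025,0.05,0],"spin":0},
  {"delta_pos":[-0.025,0.05,0],"spin":0},
])

```text
time: 44.9
tool_pos: [0.4462, 0.1609, 0.2642]
tool_rot: [[-0.983, 0.184, -0.0], [0.184, 0.983, 0.0], [0.0, 0.0, -1.0]]
wrist_force: [1.3, -0.0, 0.1]
gripper_width: 0.0698
finger_force: 0.0
```

Emit:
step_arm([
  {"delta_pos":[-0.025,0.05,0],"spin":0},
  {"delta_pos":[-0.025,0.05,0],"spin":0},
  {"delta_pos":[0,0.05,0],"spin":0},
  {"delta_pos":[0,0,0],"spin":0},
])

```text
time: 45.3
tool_pos: [0.4067, 0.2835, 0.2644]
tool_rot: [[-0.984, 0.178, 0.001], [0.178, 0.984, 0.002], [-0.001, 0.002, -1.0]]
wrist_force: [-0.1, -0.2, -0.5]
gripper_width: 0.0696
finger_force: 0.0
```

```bash
python3 - <<'E'
from h import *
print(readout.state()["tool_pos"])
a,C=shot("top","t14"); b,D=shot("scene","s14")
c=np.array([.5794,-.0134]); al=np.radians(-10.55); R=np.array([[np.cos(al),-np.sin(al)],[np.sin(al),np.cos(al)]])
W=lambda x,y,z:np.r_[c+R@[x,y],z]
for nm,p in (("pull",W(.108,.06,.212)),("edgeL",W(.094,.14,.19)),("edgeR",W(.094,-.14,.19))):
    print(nm,p.round(4),"top",proj(C,p).round(1),"scene",proj(D,p).round(1))
ca=cv2.resize(a[120:230,220:350],(780,660)[:1]+(660,),interpolation=cv2.INTER_CUBIC)
ca=cv2.resize(a[125:220,225:345],(480,380),interpolation=cv2.INTER_CUBIC); 
cb=cv2.resize(b[140:240,235:345],(440,400),interpolation=cv2.INTER_CUBIC)
o=np.zeros((400,800,3),np.uint8); o[:304,:384]=cv2.resize(ca,(384,304)); o[:378,384:800]=cv2.resize(cb,(416,378))
cv2.imwrite("pics/lid.png",o)
E
```

```text
[0.40673139 0.28351989 0.26443123]
pull [0.6966 0.0258 0.212 ] top [[269.8 141.2]] scene [[288.4 146.6]]
edgeL [0.6974 0.107  0.19  ] top [[243.9 142. ]] scene [[268.5 146.9]]
edgeR [ 0.6462 -0.1682  0.19  ] top [[331. 160.]] scene [[332.7 171. ]]
```

View pics/lid.png

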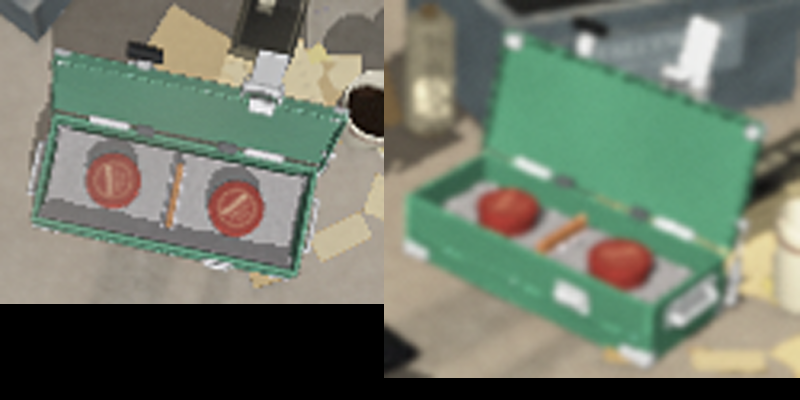

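The pull shows at composite (145,54) in the top view, which maps to top pixel (270,142) and matches my prediction (269.8,141.2). Both tins lie flat on the tray on either side of the rib. I'm approaching the pull from above and working out the arc rows.

Emit:
step_arm([
  {"delta_pos":[0.0403,-0.0358,0.008],"spin":0},
  {"delta_pos":[0.0403,-0.0358,0.008],"spin":0},
  {"delta_pos":[0.0403,-0.0358,0.008],"spin":0},
  {"delta_pos":[0.0403,-0.0358,0.008],"spin":0},
  {"delta_pos":[0.0403,-0.0358,0.008],"spin":0},
], gripper=0.35)

```text
time: 45.9
tool_pos: [0.5695, 0.133, 0.2964]
tool_rot: [[-0.983, 0.186, -0.001], [0.186, 0.983, -0.0], [0.001, -0.001, -1.0]]
wrist_force: [0.5, 0.1, -0.4]
gripper_width: 0.0588
finger_force: 0.0
```

Emit:
step_arm([
  {"delta_pos":[0.0403,-0.0358,0],"spin":0},
  {"delta_pos":[0.0403,-0.0358,0],"spin":0},
  {"delta_pos":[0.0403,-0.0358,0],"spin":0},
  {"delta_pos":[0.0403,-0.0358,0],"spin":0},
  {"delta_pos":[0,0,0],"spin":0},
])

```text
time: 46.4
tool_pos: [0.7007, 0.0144, 0.2948]
tool_rot: [[-0.982, 0.191, 0.001], [0.191, 0.982, -0.003], [-0.002, -0.002, -1.0]]
wrist_force: [0.3, 0.2, -0.1]
gripper_width: 0.0584
finger_force: 0.0
```

Emit:
step_arm([
  {"delta_pos":[0,0,0],"spin":0},
  {"delta_pos":[0,0,0],"spin":0},
])

```text
time: 46.6
tool_pos: [0.6963, 0.0214, 0.296]
tool_rot: [[-0.983, 0.184, -0.002], [0.184, 0.983, 0.001], [0.002, 0.0, -1.0]]
wrist_force: [-0.2, 0.3, -0.6]
gripper_width: 0.0587
finger_force: 0.0
```

```bash
cat > arc.py <<'E'
from h import *
import sys
s=readout.state(); print(s["tool_pos"].round(4),s["tool_rot"][:2,0].round(3),s["wrist_force"].round(1))
c=np.array([.5794,-.0134]); al=np.radians(-10.55); ux=np.array([np.cos(al),np.sin(al)]); uy=np.array([-ux[1],ux[0]])
def P(th): x=.062-.153*np.cos(th)+.004*np.sin(th); z=.066+.153*np.sin(th)+.004*np.cos(th); return np.r_[c+ux*x+uy*.06,z-.016]
t0,t1,n=map(float,sys.argv[1:4]); th=np.linspace(t0,t1,int(n)+1); print("TCP at start",P(t0).round(4),"offset now",(s["tool_pos"]-P(t0)).round(4))
for a,b in zip(th,th[1:]): print(round(b,3),unit(P(b)-P(a)).tolist())
E
python3 arc.py 1.85 0 24
```

```text
[0.6963 0.0214 0.296 ] [-0.983  0.184] [-0.2  0.3 -0.6]
TCP at start [0.6966 0.0258 0.196 ] offset now [-0.0003 -0.0044  0.1   ]
1.773 [-0.014, 0.0026, 0.0039]
1.696 [-0.0142, 0.0027, 0.0028]
1.619 [-0.0144, 0.0027, 0.0017]
1.542 [-0.0145, 0.0027, 0.0005]
1.465 [-0.0145, 0.0027, -0.0006]
1.388 [-0.0144, 0.0027, -0.0017]
1.31 [-0.0142, 0.0026, -0.0029]
1.233 [-0.014, 0.0026, -0.004]
1.156 [-0.0136, 0.0025, -0.0051]
1.079 [-0.0132, 0.0025, -0.0061]
1.002 [-0.0127, 0.0024, -0.0071]
0.925 [-0.0121, 0.0023, -0.0081]
0.848 [-0.0115, 0.0021, -0.009]
0.771 [-0.0107, 0.002, -0.0099]
0.694 [-0.01, 0.0019, -0.0107]
0.617 [-0.0091, 0.0017, -0.0115]
0.54 [-0.0082, 0.0015, -0.0121]
0.462 [-0.0073, 0.0014, -0.0127]
0.385 [-0.0063, 0.0012, -0.0133]
0.308 [-0.0053, 0.001, -0.0137]
0.231 [-0.0042, 0.0008, -0.0141]
0.154 [-0.0031, 0.0006, -0.0144]
0.077 [-0.002, 0.0004, -0.0146]
0.0 [-0.0009, 0.0002, -0.0147]
```

Emit:
step_arm([
  {"delta_pos":[0,0.0055,-0.03],"spin":0},
  {"delta_pos":[0,0,-0.035],"spin":0},
  {"delta_pos":[0,0,-0.03],"spin":0},
  {"delta_pos":[0,0,-0.02],"spin":0},
  {"delta_pos":[0,0,-0.01],"spin":0},
])

```text
time: 47.1
tool_pos: [0.6954, 0.0275, 0.195]
tool_rot: [[-0.983, 0.182, -0.004], [0.182, 0.983, 0.001], [0.004, -0.0, -1.0]]
wrist_force: [0.6, -0.9, 0.6]
gripper_width: 0.0587
finger_force: 0.0
```

Emit:
step_arm([
  {"delta_pos":[0,0,0],"spin":0},
  {"delta_pos":[0,0,0],"spin":0},
  {"delta_pos":[0,0,0],"spin":0},
])

```text
time: 47.4
tool_pos: [0.6983, 0.0263, 0.1981]
tool_rot: [[-0.983, 0.183, 0.003], [0.183, 0.983, -0.0], [-0.003, 0.0, -1.0]]
wrist_force: [0.0, -0.5, 0.1]
gripper_width: 0.059
finger_force: 0.0
```

Emit:
step_arm([
  {"delta_pos":[0,0,0],"spin":0},
  {"delta_pos":[0,0,0],"spin":0},
  {"delta_pos":[0,0,0],"spin":0},
  {"delta_pos":[0,0,0],"spin":0},
  {"delta_pos":[0,0,0],"spin":0},
], gripper=-1)

```text
time: 47.9
tool_pos: [0.6975, 0.0255, 0.1967]
tool_rot: [[-0.983, 0.184, -0.0], [0.184, 0.983, -0.001], [-0.0, -0.001, -1.0]]
wrist_force: [-0.5, -3.2, 0.4]
gripper_width: 0.0356
finger_force: 30.0
```

Emit:
step_arm([
  {"delta_pos":[0,0,0],"spin":0},
])

```text
time: 48.0
tool_pos: [0.6975, 0.0255, 0.1966]
tool_rot: [[-0.983, 0.184, -0.0], [0.184, 0.983, -0.001], [-0.0, -0.001, -1.0]]
wrist_force: [-1.3, -2.5, 1.9]
gripper_width: 0.0358
finger_force: 30.0
```

Pinched at 36 mm on the barrel ends. I'm following the arc now.

Emit:
step_arm([
  {"delta_pos":[-0.014,0.0026,0.0039],"spin":0},
  {"delta_pos":[-0.0142,0.0027,0.0028],"spin":0},
  {"delta_pos":[-0.0144,0.0027,0.0017],"spin":0},
  {"delta_pos":[-0.0145,0.0027,0.0005],"spin":0},
  {"delta_pos":[-0.0145,0.0027,-0.0006],"spin":0},
])

```text
time: 48.5
tool_pos: [0.6389, 0.0365, 0.2034]
tool_rot: [[-0.983, 0.183, 0.0], [0.183, 0.983, -0.001], [-0.0, -0.001, -1.0]]
wrist_force: [0.8, -4.2, -2.9]
gripper_width: 0.0356
finger_force: 30.0
```

```bash
python3 arc.py 1.465 1.388 1; python3 -c "
from h import *
s=readout.state();print(s['gripper_width'],s['finger_force'],s['wrist_force'])"
```

```text
[0.6389 0.0365 0.2034] [-0.983  0.183] [ 0.8 -4.2 -2.9]
TCP at start [0.6394 0.0365 0.2026] offset now [-0.0004 -0.      0.0008]
1.388 [-0.0144, 0.0027, -0.0017]
0.035557027121901404 29.999486608430743 [ 0.77147294 -4.19364359 -2.86663172]
```

Tracking to within 1 mm, with the lid following.

Emit:
step_arm([
  {"delta_pos":[-0.0144,0.0027,-0.0017],"spin":0},
  {"delta_pos":[-0.0142,0.0026,-0.0029],"spin":0},
  {"delta_pos":[-0.014,0.0026,-0.004],"spin":0},
  {"delta_pos":[-0.0136,0.0025,-0.0051],"spin":0},
  {"delta_pos":[-0.0132,0.0025,-0.0061],"spin":0},
])

```text
time: 49.0
tool_pos: [0.5828, 0.047, 0.1874]
tool_rot: [[-0.983, 0.183, -0.001], [0.183, 0.983, -0.001], [0.001, -0.001, -1.0]]
wrist_force: [0.3, -4.0, -2.7]
gripper_width: 0.0356
finger_force: 30.0
```

Emit:
step_arm([
  {"delta_pos":[-0.0127,0.0024,-0.0071],"spin":0},
  {"delta_pos":[-0.0121,0.0023,-0.0081],"spin":0},
  {"delta_pos":[-0.0115,0.0021,-0.009],"spin":0},
  {"delta_pos":[-0.0107,0.002,-0.0099],"spin":0},
  {"delta_pos":[-0.01,0.0019,-0.0107],"spin":0},
])

```text
time: 49.5
tool_pos: [0.5367, 0.0557, 0.1509]
tool_rot: [[-0.983, 0.183, -0.003], [0.183, 0.983, -0.001], [0.003, -0.001, -1.0]]
wrist_force: [-1.0, -5.3, -1.7]
gripper_width: 0.0358
finger_force: 30.0
```

```bash
python3 arc.py 0.694 0.6 1
```

```text
[0.5367 0.0557 0.1509] [-0.983  0.183] [-1.  -5.3 -1.7]
TCP at start [0.5382 0.0553 0.1509] offset now [-0.0016  0.0004  0.    ]
0.6 [-0.011, 0.0021, -0.0141]
```

Emit:
step_arm([
  {"delta_pos":[-0.0085,0.0016,-0.0115],"spin":0},
  {"delta_pos":[-0.008,0.0015,-0.0121],"spin":0},
  {"delta_pos":[-0.0073,0.0014,-0.0127],"spin":0},
  {"delta_pos":[-0.0063,0.0012,-0.0133],"spin":0},
  {"delta_pos":[-0.0053,0.001,-0.0137],"spin":0},
])

```text
time: 50.0
tool_pos: [0.508, 0.0611, 0.1]
tool_rot: [[-0.983, 0.183, -0.004], [0.183, 0.983, -0.0], [0.004, -0.001, -1.0]]
wrist_force: [-2.5, -6.6, -1.6]
gripper_width: 0.0357
finger_force: 30.0
```

Emit:
step_arm([
  {"delta_pos":[-0.0042,0.0008,-0.0141],"spin":0},
  {"delta_pos":[-0.0031,0.0006,-0.0144],"spin":0},
  {"delta_pos":[-0.0015,0.0003,-0.01],"spin":0},
  {"delta_pos":[0,0,0],"spin":0},
  {"delta_pos":[0,0,0],"spin":0},
])

```text
time: 50.5
tool_pos: [0.5011, 0.0624, 0.0691]
tool_rot: [[-0.983, 0.183, -0.005], [0.183, 0.983, -0.0], [0.005, -0.001, -1.0]]
wrist_force: [-2.7, -5.6, -2.1]
gripper_width: 0.0355
finger_force: 30.0
```

```bash
python3 arc.py 0.1 0 1
```

```text
[0.5011 0.0624 0.0691] [-0.983  0.183] [-2.7 -5.6 -2.1]
TCP at start [0.5021 0.062  0.0693] offset now [-0.001   0.0004 -0.0001]
0.0 [-0.0014, 0.0003, -0.0191]
```

Emit:
step_arm([
  {"delta_pos":[-0.0005,0,-0.006],"spin":0},
  {"delta_pos":[0,0,-0.006],"spin":0},
  {"delta_pos":[0,0,-0.005],"spin":0},
  {"delta_pos":[0,0,-0.003],"spin":0},
  {"delta_pos":[0,0,0],"spin":0},
])

```text
time: 51.0
tool_pos: [0.5001, 0.0626, 0.0554]
tool_rot: [[-0.983, 0.183, -0.005], [0.183, 0.983, -0.0], [0.005, -0.001, -1.0]]
wrist_force: [-6.3, -5.6, 13.8]
gripper_width: 0.0355
finger_force: 30.0
```

Emit:
step_arm([
  {"delta_pos":[0,0,0],"spin":0},
  {"delta_pos":[0,0,0],"spin":0},
])

```text
time: 51.2
tool_pos: [0.5001, 0.0626, 0.0554]
tool_rot: [[-0.983, 0.183, -0.005], [0.183, 0.983, -0.0], [0.005, -0.001, -1.0]]
wrist_force: [-5.6, -5.4, 14.2]
gripper_width: 0.0356
finger_force: 30.0
```

Emit:
step_arm([
  {"delta_pos":[0,0,0.001],"spin":0},
  {"delta_pos":[0,0,0],"spin":0},
  {"delta_pos":[0,0,0],"spin":0},
  {"delta_pos":[0,0,0],"spin":0},
  {"delta_pos":[0,0,0],"spin":0},
], gripper=0.35)

```text
time: 51.7
tool_pos: [0.5034, 0.0628, 0.0546]
tool_rot: [[-0.983, 0.184, -0.0], [0.184, 0.983, 0.0], [0.0, 0.0, -1.0]]
wrist_force: [0.3, -0.1, 0.9]
gripper_width: 0.0576
finger_force: 0.0
```

Emit:
step_arm([
  {"delta_pos":[0,0,0.04],"spin":0},
  {"delta_pos":[0,0,0.05],"spin":0},
  {"delta_pos":[0,0,0.05],"spin":0},
  {"delta_pos":[-0.02,-0.047,0],"spin":0},
  {"delta_pos":[-0.02,-0.047,0],"spin":0},
])

```text
time: 52.2
tool_pos: [0.4724, -0.0129, 0.1683]
tool_rot: [[-0.984, 0.18, 0.004], [0.18, 0.984, -0.001], [-0.005, -0.0, -1.0]]
wrist_force: [1.1, -1.5, -0.3]
gripper_width: 0.0587
finger_force: 0.0
```

Emit:
step_arm([
  {"delta_pos":[-0.02,-0.048,0],"spin":0},
  {"delta_pos":[0,0,0],"spin":0},
  {"delta_pos":[0,0,0],"spin":0},
  {"delta_pos":[0,0,0],"spin":0},
  {"delta_pos":[0,0,0],"spin":0},
], gripper=-1)

```text
time: 52.7
tool_pos: [0.4557, -0.05, 0.1667]
tool_rot: [[-0.983, 0.182, -0.0], [0.182, 0.983, 0.0], [0.0, 0.0, -1.0]]
wrist_force: [-0.4, -0.1, -0.2]
gripper_width: 0.0265
finger_force: 0.0
```

Emit:
step_arm([
  {"delta_pos":[0,0,0],"spin":0},
  {"delta_pos":[0,0,0],"spin":0},
  {"delta_pos":[0,0,0],"spin":0},
  {"delta_pos":[0,0,0],"spin":0},
  {"delta_pos":[0,0,0],"spin":0},
])

```text
time: 53.2
tool_pos: [0.4554, -0.051, 0.1668]
tool_rot: [[-0.983, 0.183, -0.0], [0.183, 0.983, -0.0], [0.0, -0.0, -1.0]]
wrist_force: [-0.0, -0.4, 0.4]
gripper_width: 0.0006
finger_force: 0.0
```

```bash
python3 - <<'E'
from h import *
s=readout.state(); print(s["tool_pos"].round(4),s["gripper_width"],s["wrist_force"].round(1))
im,C=shot("wrist","w20")
c=np.array([.5794,-.0134]); al=np.radians(-10.55); R=np.array([[np.cos(al),-np.sin(al)],[np.sin(al),np.cos(al)]])
p=lambda x,y,z:np.r_[c+R@[x,y],z]
print("pad px",proj(C,[p(-.121,-.06,.079)]).round(), "target",p(-.118,-.06,.036).round(4))
print("pull px",proj(C,[p(-.091,.06,.070)]).round(),"front rim",proj(C,[p(-.06,-.146,.066),p(-.06,.146,.066)]).round().tolist())
h=cv2.cvtColor(im,cv2.COLOR_BGR2HSV)
m=(h[...,2]<45); m[225:]=0
for k in blobs(m,60): print("black",cv2.boundingRect(k),cv2.contourArea(k))
E
```

```text
[ 0.4554 -0.051   0.1668] 0.0006451743556971423 [-0.  -0.4  0.4]
pad px [[255. 187.]] target [ 0.4524 -0.0508  0.036 ]
pull px [[382. 215.]] front rim [[168.0, 242.0], [460.0, 241.0]]
black (362, 208, 42, 15) 555.0
black (240, 179, 24, 14) 173.5
black (327, 65, 97, 60) 3954.0
```

The predicted pixels match what is seen: pull at (383,215), so the lid is shut, and the pad at (252,186). Pressing the catch.

Emit:
step_arm([
  {"delta_pos":[-0.0035,0,-0.03],"spin":0},
  {"delta_pos":[0,0,-0.035],"spin":0},
  {"delta_pos":[0,0,-0.025],"spin":0},
  {"delta_pos":[0,0,-0.01],"spin":0},
  {"delta_pos":[0,0,-0.008],"spin":0},
])

```text
time: 53.75
tool_pos: [0.4526, -0.0512, 0.0799]
tool_rot: [[-0.983, 0.184, -0.0], [0.184, 0.983, 0.0], [0.0, 0.0, -1.0]]
wrist_force: [-0.7, 0.8, 0.5]
gripper_width: 0.0004
finger_force: 0.0
```

Emit:
step_arm([
  {"delta_pos":[0,0,-0.008],"spin":0},
  {"delta_pos":[0,0,-0.008],"spin":0},
  {"delta_pos":[0,0,-0.008],"spin":0},
  {"delta_pos":[0,0,-0.008],"spin":0},
  {"delta_pos":[0,0,0],"spin":0},
])

```text
time: 54.25
tool_pos: [0.4535, -0.0514, 0.0549]
tool_rot: [[-0.983, 0.184, 0.002], [0.184, 0.983, -0.001], [-0.002, -0.0, -1.0]]
wrist_force: [0.4, 0.6, 0.5]
gripper_width: 0.0003
finger_force: 0.0
```

```bash
python3 - <<'E'
from h import *
s=readout.state(); print(s["tool_pos"].round(4),s["wrist_force"].round(1),s["tau"].round(1))
im,C=shot("wrist","w21")
c=np.array([.5794,-.0134]); al=np.radians(-10.55); R=np.array([[np.cos(al),-np.sin(al)],[np.sin(al),np.cos(al)]])
p=lambda x,y,z:np.r_[c+R@[x,y],z]
for q in (0,.3,.6,1.02):
    a=np.radians(16)-q; print(q,"pad px",proj(C,[p(-.076-.047*np.cos(a),-.06+d,.066+.047*np.sin(a)) for d in (-.015,0,.015)]).round().tolist())
print("tip px",proj(C,[s["tool_pos"]]).round(),"tip corners",proj(C,[s["tool_pos"]+s["tool_rot"]@[a,b,0] for a in(.0095,-.0095) for b in (-.015,.015)]).round().tolist())
h=cv2.cvtColor(im,cv2.COLOR_BGR2HSV); m=(h[...,2]<45); m[250:]=0
for k in blobs(m,30): print("black",cv2.boundingRect(k),cv2.contourArea(k))
w=(h[...,1]<40)&(h[...,2]>130); w[250:]=0
for k in blobs(w,30): print("white",cv2.boundingRect(k),cv2.contourArea(k))
old=cv2.imread("pics/w20.png"); ho=cv2.cvtColor(old,cv2.COLOR_BGR2HSV)
print("V at w20 rows170-225, col 252:",ho[170:228:3,252,2].tolist()); print("V now:",h[150:250:4,255,2].tolist()); print("H now",h[150:250:4,255,0].tolist())
print("V now row 190:",h[190,200:310:5,2].tolist())
E
```

```text
[ 0.4535 -0.0514  0.0549] [0.4 0.6 0.5] [  0.  -35.7  -5.7  -0.   -0.   -0. ]
0 pad px [[228.0, 251.0], [256.0, 251.0], [285.0, 251.0]]
0.3 pad px [[230.0, 236.0], [256.0, 236.0], [283.0, 236.0]]
0.6 pad px [[232.0, 229.0], [256.0, 229.0], [281.0, 229.0]]
1.02 pad px [[234.0, 232.0], [256.0, 232.0], [279.0, 232.0]]
tip px [[256. 238.]] tip corners [[230.0, 223.0], [281.0, 223.0], [231.0, 252.0], [280.0, 252.0]]
black (478, 231, 34, 19) 467.5
black (0, 231, 34, 19) 467.5
black (239, 220, 38, 30) 795.5
black (363, 47, 149, 94) 9477.0
white (0, 0, 44, 52) 1177.0
V at w20 rows170-225, col 252: [144, 142, 231, 37, 40, 44, 41, 45, 115, 196, 195, 193, 193, 194, 192, 195, 194, 188, 44, 43]
V now: [142, 144, 147, 142, 140, 145, 148, 150, 145, 143, 144, 145, 141, 139, 141, 143, 138, 51, 46, 46, 38, 31, 31, 48, 40]
H now [18, 19, 17, 19, 17, 17, 19, 16, 17, 17, 18, 16, 20, 17, 17, 20, 18, 45, 30, 173, 15, 0, 150, 90, 90]
V now row 190: [164, 164, 166, 157, 159, 157, 156, 147, 152, 150, 146, 144, 150, 155, 159, 164, 166, 166, 168, 166, 165, 162]
```

Emit:
step_arm([
  {"delta_pos":[-0.001,0,-0.006],"spin":0},
  {"delta_pos":[0,0,-0.006],"spin":0},
  {"delta_pos":[0,0,0],"spin":0},
])

```text
time: 54.6
tool_pos: [0.4514, -0.051, 0.0446]
tool_rot: [[-0.983, 0.184, -0.001], [0.184, 0.983, 0.0], [0.001, 0.0, -1.0]]
wrist_force: [-0.3, -0.2, 0.2]
gripper_width: 0.0006
finger_force: 0.0
```

Emit:
step_arm([
  {"delta_pos":[0,0,-0.005],"spin":0},
  {"delta_pos":[0,0,0],"spin":0},
])

```text
time: 54.8
tool_pos: [0.4512, -0.0509, 0.0407]
tool_rot: [[-0.983, 0.184, -0.001], [0.184, 0.983, 0.001], [0.002, 0.0, -1.0]]
wrist_force: [-0.7, -0.6, 0.8]
gripper_width: 0.0008
finger_force: 0.5
```

Emit:
step_arm([
  {"delta_pos":[0,0,0.05],"spin":0},
  {"delta_pos":[0,0,0.05],"spin":0},
  {"delta_pos":[0,0.04,0.03],"spin":0},
  {"delta_pos":[0,0.045,0.03],"spin":0},
  {"delta_pos":[0,0,0],"spin":0},
])

```text
time: 55.3
tool_pos: [0.4525, 0.0196, 0.1717]
tool_rot: [[-0.984, 0.18, 0.005], [0.18, 0.984, 0.0], [-0.005, 0.001, -1.0]]
wrist_force: [0.4, -0.5, -0.4]
gripper_width: 0.0005
finger_force: 0.0
```

Emit:
step_arm([
  {"delta_pos":[0,0,0],"spin":0},
  {"delta_pos":[0,0,0],"spin":0},
  {"delta_pos":[0,0,0],"spin":0},
])

```text
time: 55.6
tool_pos: [0.4512, 0.0161, 0.1682]
tool_rot: [[-0.983, 0.185, -0.002], [0.185, 0.983, 0.0], [0.002, -0.0, -1.0]]
wrist_force: [-0.2, -0.7, 0.1]
gripper_width: 0.0003
finger_force: 0.0
```

```bash
python3 - <<'E'
from h import *
from scipy.spatial.transform import Rotation as Ro
c=np.array([.5794,-.0134]); al=np.radians(-10.55); R=np.array([[np.cos(al),-np.sin(al)],[np.sin(al),np.cos(al)]])
p=lambda x,y,z:np.r_[c+R@[x,y],z]
im,C=shot("wrist","w22"); s=readout.state(); print(s["tool_pos"].round(4))
for q in (0,1.0):
    a=np.radians(16)-q; e=lambda r:p(-.076-r*np.cos(a),-.06,.066+r*np.sin(a))
    print(q,"pad inner/mid/outer px",proj(C,[e(.039),e(.047),e(.055)]).round(1).tolist(),"sides",proj(C,[e(.047)+np.r_[R@[0,d],0] for d in(-.015,.015)]).round(1).tolist())
h=cv2.cvtColor(im,cv2.COLOR_BGR2HSV); m=(h[...,2]<60); m[228:]=0
for k in blobs(m,30): print("black",cv2.boundingRect(k),cv2.contourArea(k))
T,D=shot("top","t22"); S,E=shot("scene","s22")
for nm,I,Q in (("top",T,D),("scene",S,E)):
    for q in (0,1.0):
        a=np.radians(16)-q; print(nm,q,proj(Q,[p(-.076-.047*np.cos(a),-.06,.066+.047*np.sin(a))]).round(1).tolist())
E
```

```text
[0.4513 0.0161 0.1682]
0 pad inner/mid/outer px [[184.3, 211.1], [183.1, 204.0], [181.9, 196.6]] sides [[166.6, 204.0], [199.6, 204.0]]
1.0 pad inner/mid/outer px [[192.9, 205.8], [193.6, 198.8], [194.2, 191.8]] sides [[179.4, 198.8], [207.8, 198.7]]
black (294, 223, 38, 5) 145.0
black (257, 221, 15, 7) 66.0
black (241, 221, 14, 7) 62.5
black (180, 192, 28, 13) 315.5
black (266, 82, 93, 58) 3795.5
top 0 [[289.8, 223.1]]
top 1.0 [[289.3, 220.8]]
scene 0 [[272.9, 215.8]]
scene 1.0 [[274.3, 225.6]]
```

```bash
python3 - <<'E'
from h import *
c=np.array([.5794,-.0134]); al=np.radians(-10.55); R=np.array([[np.cos(al),-np.sin(al)],[np.sin(al),np.cos(al)]])
p=lambda x,y,z:np.r_[c+R@[x,y],z]
s=readout.state(); s["tool_pos"]=np.array([.4554,-.051,.1668]); C=cam("wrist",s)
for q in (0,.5,1.0):
    a=np.radians(16)-q; e=lambda r:p(-.076-r*np.cos(a),-.06,.066+r*np.sin(a))
    print(q,"inner/outer px",proj(C,[e(.039),e(.055)]).round(1).tolist(),"sides",proj(C,[e(.047)+np.r_[R@[0,d],0] for d in(-.015,.015)]).round(1).tolist())
h=cv2.cvtColor(cv2.imread("pics/w20.png"),cv2.COLOR_BGR2HSV); m=(h[...,2]<60); m[222:]=0
for k in blobs(m,30): print("w20 black",cv2.boundingRect(k),cv2.contourArea(k))
for r in (178,181,184,187,190,193): print(r,h[r,230:284:3,2].tolist())
# scene: black pad before/after around predicted pixel
for f in ("s14","s22"):
    v=cv2.cvtColor(cv2.imread(f"pics/{f}.png"),cv2.COLOR_BGR2HSV); print(f,v[210:232:2,266:284:2,2].tolist())
E
```

```text
0 inner/outer px [[255.4, 194.4], [255.3, 179.0]] sides [[238.3, 186.8], [272.4, 186.8]]
0.5 inner/outer px [[255.4, 187.6], [255.4, 170.8]] sides [[239.7, 179.3], [271.1, 179.2]]
1.0 inner/outer px [[255.4, 191.0], [255.4, 177.0]] sides [[240.9, 184.0], [270.0, 183.9]]
w20 black (362, 208, 42, 14) 523.0
w20 black (240, 178, 32, 16) 456.0
w20 black (326, 65, 98, 60) 4044.0
178 [167, 164, 159, 76, 45, 49, 49, 49, 48, 46, 51, 50, 49, 50, 69, 170, 168, 166]
181 [171, 170, 163, 68, 40, 44, 44, 40, 41, 48, 41, 43, 41, 44, 62, 168, 169, 166]
184 [169, 171, 163, 71, 43, 42, 38, 44, 35, 44, 41, 44, 40, 46, 67, 172, 168, 165]
187 [170, 168, 159, 85, 42, 44, 37, 39, 44, 43, 42, 45, 46, 40, 59, 169, 166, 166]
190 [166, 162, 159, 88, 42, 40, 39, 43, 44, 45, 38, 39, 40, 43, 86, 168, 164, 165]
193 [164, 159, 159, 91, 49, 50, 53, 50, 61, 64, 63, 52, 48, 47, 122, 166, 169, 167]
s14 [[145, 147, 146, 147, 146, 147, 150, 154, 161], [149, 151, 149, 145, 145, 146, 147, 148, 147], [143, 159, 156, 150, 145, 146, 146, 169, 178], [147, 143, 145, 163, 163, 150, 146, 194, 221], [145, 150, 146, 147, 150, 148, 145, 194, 229], [149, 144, 149, 147, 145, 142, 141, 146, 167], [156, 153, 149, 139, 145, 141, 141, 141, 137], [149, 154, 156, 159, 161, 148, 144, 140, 140], [155, 160, 170, 172, 173, 173, 169, 149, 139], [167, 171, 177, 179, 177, 176, 175, 167, 154], [175, 176, 181, 182, 179, 171, 166, 161, 157]]
s22 [[147, 147, 147, 147, 138, 171, 202, 174, 195], [150, 151, 150, 147, 146, 190, 236, 236, 228], [144, 160, 157, 151, 147, 204, 243, 242, 241], [149, 144, 145, 162, 176, 235, 246, 245, 245], [146, 150, 148, 149, 204, 244, 245, 245, 244], [148, 145, 149, 158, 235, 246, 245, 247, 230], [157, 154, 143, 127, 214, 241, 246, 244, 155], [151, 156, 135, 65, 69, 143, 218, 211, 92], [156, 162, 147, 91, 60, 48, 78, 101, 78], [168, 173, 177, 166, 115, 81, 95, 87, 81], [176, 177, 181, 181, 154, 123, 101, 85, 104]]
```

The pad blob is now 28 px wide, which fits the pressed position (28.4 px predicted) and not the raised one (33 px). In w20 it fitted the raised position. The scene view agrees, so the catch is down and held. I'm handing in.

```bash
python3 -c "
from plant import robot
print(robot.job_done())"
```

```text
the job is handed in; nothing more can be done
None
```

I packed the case and handed the job in; no verdict came back. The three tag packs are flat on the case floor with the tray on its rests and both pin tins on it, the lid was eased shut, and the catch lever was down and holding by itself in the last pictures.

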